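# Dock the vial caddy and hold up the red vial with tongs

### The job

Take the white two-vial caddy by its grey post and seat it flat and square, fully down, in the pocket of the blue docking base. Then pick up the spring tongs from their rest, close their jaws on the red-capped vial, lift it out of the docked caddy and finish while holding it up, still and roughly upright in the tongs, about 15 cm above the desk. Do not touch the vials with the gripper itself; the white-capped vial stays in its well, the caddy stays docked, and the other things on the desk stay where they are.

Things in the scene. Friction and masses are not known exactly. Their poses are not given: they have to be found in the camera images.
- dock: blue docking base, fixed to the desk, 86 (x) x 164 (y) x 14 mm, origin at the centre of its underside, z up. Rectangular pocket in its middle, 60 (x) x 138 (y) mm, 10 mm deep, its floor 4 mm above the desk; the upper 5.5 mm of its walls flare out by 3.5 mm as a lead-in. The caddy fits with 2 mm play on every side, either way round (half turn).
- caddy: loose white block 56 (x) x 134 (y) x 22 mm, 0.22 kg, origin at the centre of its underside, z up. Two wells, 25 mm wide, floor 10 mm above the underside, at y = +50 and -50 mm, a vial in each. Grey post to lift it by in the middle: 14 mm thick in x, 24 mm in y, z 22 to 64 mm. Starts on the left, long side pointing away from the robot; its long side goes along the base's long side.
- vial_red: white medicine vial with red cap and red band, 22 mm in diameter, 47 mm tall, about 30 g, standing in one of the caddy's wells (either one); origin at the centre of its foot, z up. Only its body up to 38 mm above the foot can be gripped; in the well the caddy's top covers the lowest 12 mm.
- vial_white: the same vial with a plain white-grey cap, in the other well; stays there
- tong_rest: fixed rest for the tongs, 190 (x) x 84 mm, origin at the centre of its underside: two grey saddles (x = -70 and +62 mm, 30 mm high, with cheeks to 39 mm) on a foot 30 mm wide and 5 mm thick; free space between the saddles under the tongs' grip pads
- tongs: loose steel spring tongs, 215 mm long, 90 g, lying level on the rest, arms' underside 30 mm above the desk. Origin: midway between the two green grip pads, at the arms' underside; x along the tongs to the jaws, y left, z up. Arms: upright bands, z 0 to 14 mm. Pads: 44 mm long, z -3 to 17 mm, 54 mm over their outer faces when open. Pivot at x = -95 mm. To close, squeeze the pads in y.
- tong_tip (a point): point midway between the two jaws, 100 mm ahead of the tongs' origin on their x axis and 8 mm above the underside of the arms; a vial is gripped with its axis upright through here. Jaws are black rubber upright V faces, 16 mm high (z 0 to 16 of the tongs), 22 mm long in x; open, there is about 38 mm free between them and they are 60 mm wide outside.
- jaw_left: left arm and jaw of the tongs (+y); origin on its pivot. Both arms always close together; the jaws move twice as far as the pads. A preloaded spring holds them open: about 6 N on the pads starts them, 9 N brings them to the vial. Squeezed only 2 to 4 mm at the pads, the tongs can be carried with the jaws still open; at 42 to 43 mm over the pads the jaws meet a 22 mm vial.
- jaw_right: right arm and jaw of the tongs (-y side); origin on its pivot
- saline_bottle: white bottle, 44 mm in diameter, 134 mm tall, standing behind the work; origin at its foot; leave alone
- highlighter: yellow and blue marker pen, 118 mm long, 18 mm thick, lying near the front edge; leave alone
- tape_roll: roll of tape lying flat, 100 mm across, 25 mm high, behind the work; leave alone

How it is judged:
By the outcome, as a careful person would: the job done as asked, in the order asked, and still so for the second after the job is handed in, while the arm keeps its last pose, push and grip.
It also fails if it takes over 58 s, if anything falls off the work surface, if the arm or the gripper's body presses on something with over 40 N, if the wrist force passes 120 N, or if a joint passes its speed limit or range.

### The arm

A 7-joint arm with a two-finger parallel gripper is mounted at the origin on a cart in front of the work surface, level with it; the furniture and walls round the work are solid. World frame = base frame: x ahead of the robot, y to its left, z up, the work surface at z = 0. Lengths are in m, angles in rad, forces in N, time in s.
With the tool pointing down it reaches from about 0.425 to 0.875 m from the base axis. Payload 4.7 kg.
Tool frame: the origin (TCP) lies at the very end of the fingers, on their centre line; the grasp point (between the pads) lies 19 mm behind it (grip_point_offset is the distance from the TCP to the grasp point, in m); x points along the fingers, z is the direction in which the jaws open and shut, and the axes are right-handed (so a half turn about x gives the same grasp; the last joint's range is limited). The gripper opens to 87 mm and grips with 3 to 60 N. Pads are 19 mm wide; open, the fingers measure 117 mm over their backs; the gripper's body (75 mm by 190 mm) begins 51 mm behind the grasp point.
Start: joints at [1.136, 0.321, -0.07, 1.45, 0.023, 1.371, -0.057], TCP at [0.282, -0.586, 0.19] pointing down, gripper open.
Joint ranges: [-2.86, 2.86], [-0.3, 2.09], [-1.38, 1.24], [0.06, 2.45], [-1.56, 4.7], [0.09, 2.05], [-2.69, 2.69]. Speed limits (rad/s): [2.57, 2.57, 3.14, 3.14, 3.14, 3.14, 3.14].

### API

Orientations are given as a rotation vector (axis times angle).
In Python, from bench import get_state, get_image, calibration, close_job, grip_point_offset gives the robot as it stands.
- The arm moves only by the tool play_rows, never from a script. Its argument "targets" is a list of rows, each an object with "claw": the closure, from 0 (fully open) to 1 (shut); "linear": the shift along the tool's x, y, z as a fraction of full scale, a list of three; "rotation": the turn, a rotation vector about the tool's x, y, z as a fraction of full scale, a list of three. In form: [{"claw": claw, "linear": [x, y, z], "rotation": [wx, wy, wz]}, ...]. A call has 1 to 10 rows; each row shifts and turns the pose as measured when the row begins, along the tool's axes as they then stand; what a row does not reach is not made up. Full scale, the value 1, is 2.5 cm for a shift and 90 degrees for a turn. A row lasts 1/12 s, in which the tool goes at most 41.7 mm and 7.16 degrees, less where a joint would pass 70% of its speed; a pose out of reach is approached as far as the arm can. A call with a number of a shift or a turn outside -1 to 1 is refused whole. A call with a gripper value outside its range is refused whole. The fingers move at their own pace and stop on an object; "newtons" is the grip in N (left out, the last holds). Time passes only in rows, so rows that do not move let the fingers close. It gives the time, the measured TCP pose, the force and the opening at its end, in the units of the state.
- get_state(): the state, without advancing time (a new reading comes with each control period).
- get_image(name): name is "side" or "top" or "wrist"; returns the picture (480x640x3 uint8, blue, green, red); there is no depth.
- calibration(name): a dict with "fx", "fy", "cx", "cy" (pixels), "dist_coeffs" ([k1, k2, p1, p2, k3] as OpenCV has them; the pictures are not rectified), "rvec" (rotation vector, rad) and "tvec" (3), from world to camera coordinates, as OpenCV has them; the wrist camera has in their place "hand_eye" (4x4, takes a point from camera to tool coordinates, whose origin is the TCP and whose axes are the tool frame's). Camera axes: x right, y down, z forward; pixel columns grow to the right and rows downward; lengths in m; the calibration is good to about 2 mm. A picture is of the moment at which its call begins: read the wrist's pose just before it. calibration takes no time and is no camera call.
- close_job(): hands the job in, once; it reports no verdict.
The state is a dict: "time": time; "joint_positions": joint angles; "qd": joint speeds; "joint_torque": joint torques, N m; "position": TCP position; "tool_rot": TCP orientation; "ft_force": force on the tool from outside, world axes, zero at the start; "torque": the same for the moment, N m; "grip_width": opening from 0.0 (shut) to 1.0 (fully open).
Only numpy, scipy, OpenCV 4.12 (cv2) and the standard library are available. Lean on these libraries where they do the work, as an engineer would, in place of code of your own. Each camera call takes 0.05 s, during which the arm holds its last target. There are 200 camera calls.

## Working session

There is one attempt and no reset: what is moved stays moved. The work goes in short steps, Python scripts to look and compute and a tool call to move; the robot and the scene stay as the last step left them, time stands still between calls to the robot, and variables do not carry over. Pictures are saved under pics/ and viewed, about 8 in all and at most 12, crops included, and the job is handed in when it is done.

Besides the shell and the picture viewer there is one more tool, called as name([rows], argument=value, ...), one row to a line, values as JSON. play_rows: Moves the arm, as the interface text tells. Shift numbers are shares of 2.5 cm and turn numbers shares of 90 degrees, none past 1 either way. Its arguments: {"type":"object","properties":{"targets":{"type":"array"},"newtons":{"type":"number"}},"required":["targets"]}

```bash
ls; mkdir -p pics; python3 - <<'E'
from bench import *
import cv2
print(get_state()); print(grip_point_offset() if callable(grip_point_offset) else grip_point_offset)
for n in("top","side"):
    cv2.imwrite(f"pics/{n}0.png",get_image(n)); print(n,calibration(n))
print(calibration("wrist"))
E
```

```text
pics
{'time': 0.0, 'joint_positions': array([ 1.13609278,  0.32183658, -0.07009159,  1.45166881,  0.02264776,
        1.37080587, -0.05688499]), 'qd': array([ 1.02185089e-04,  4.74954340e-04,  3.98586757e-05,  1.69142413e-03,
       -2.94603853e-04,  5.42309524e-04, -1.25505682e-03]), 'joint_torque': array([ 1.23950493e-03, -4.91287851e+01, -4.03015343e-01, -3.12522840e+01,
       -6.39176066e-02,  4.36769729e-02,  1.66521213e-04]), 'position': array([ 0.28169767, -0.58510089,  0.18845594]), 'tool_rot': array([ 0.87349328,  1.39047905, -0.87201069]), 'ft_force': array([ 0.49599667, -0.57904835, -0.05516188]), 'torque': array([-0.01821136,  0.02786671, -0.01523536]), 'grip_width': 1.0026331474330434}
0.0187
top {'fx': 540.2359025030385, 'fy': 540.2359025030385, 'cx': 321.0398824500204, 'cy': 234.81214062771875, 'dist_coeffs': array([-0.00899712,  0.        ,  0.        ,  0.        ,  0.        ]), 'rvec': array([ 2.09728631, -2.13141413,  0.19250292]), 'tvec': array([0.00783284, 0.5657    , 1.1959337 ])}
side {'fx': 471.61233697562574, 'fy': 471.61233697562574, 'cx': 319.9850364531514, 'cy': 227.0146208962462, 'dist_coeffs': array([-0.10073469,  0.        ,  0.        ,  0.        ,  0.        ]), 'rvec': array([ 2.24276118, -0.2396752 ,  0.09852577]), 'tvec': array([-0.56357129,  0.12168815,  0.93496157])}
{'fx': 375.2850797174403, 'fy': 375.2850797174403, 'cx': 319.9702619022681, 'cy': 234.18030493624252, 'dist_coeffs': array([-0.00197781,  0.        ,  0.        ,  0.        ,  0.        ]), 'hand_eye': array([[-7.10662058e-04, -2.81688876e-01,  9.59505535e-01,
        -1.94663882e-01],
       [-1.60342036e-04, -9.59505733e-01, -2.81689053e-01,
         7.91193344e-02],
       [ 9.99999735e-01, -3.54034793e-04,  6.36717751e-04,
        -1.90337688e-06],
       [ 0.00000000e+00,  0.00000000e+00,  0.00000000e+00,
         1.00000000e+00]])}
```

View pics/top0.png

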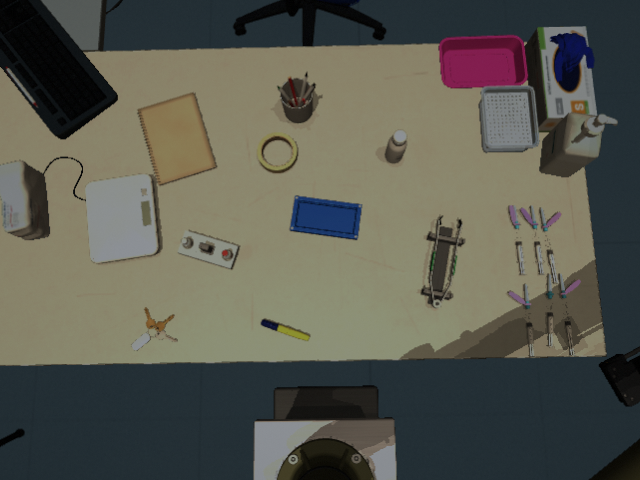

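View pics/side0.png

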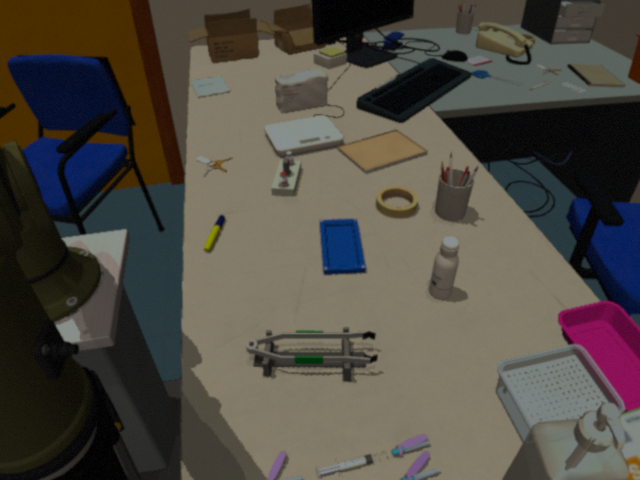

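The top view shows the caddy at (208,248) with the red vial on its right at (228,254), the dock at (326,218), and the tongs at (442,262) with their jaws pointing away from the robot. The side view agrees. Next I'll measure these by colour.

```bash
cat > h.py <<'E'
import numpy as np, cv2
from scipy.spatial.transform import Rotation as R
from bench import *
def cam(n,st=None):
    c=calibration(n); K=np.array([[c['fx'],0,c['cx']],[0,c['fy'],c['cy']],[0,0,1]]); d=c['dist_coeffs']
    if n!='wrist':
        Rw=R.from_rotvec(c['rvec']).as_matrix().T; o=-Rw@c['tvec']
    else:
        T=np.eye(4); T[:3,:3]=R.from_rotvec(st['tool_rot']).as_matrix(); T[:3,3]=st['position']; T=T@c['hand_eye']; Rw=T[:3,:3]; o=T[:3,3]
    return K,d,Rw,o
def toplane(C,px,z):
    K,d,Rw,o=C; u=cv2.undistortPoints(np.array(px,float).reshape(-1,1,2),K,d).reshape(-1,2)
    r=np.c_[u,np.ones(len(u))]@Rw.T; return o+r*((z-o[2])/r[:,2])[:,None]
def proj(C,P):
    K,d,Rw,o=C; p=(np.array(P,float).reshape(-1,3)-o)@Rw
    return cv2.projectPoints(p,np.zeros(3),np.zeros(3),K,d)[0].reshape(-1,2)
def blobs(m,amin=20):
    n,l,s,c=cv2.connectedComponentsWithStats(m.astype(np.uint8)); return [(s[i,4],c[i],l==i) for i in range(1,n) if s[i,4]>=amin]
def rect(C,mask,z):
    "min-area rect of mask lifted on plane z: centre, size mm, long-axis angle deg"
    ct=max(cv2.findContours(mask.astype(np.uint8),cv2.RETR_EXTERNAL,cv2.CHAIN_APPROX_NONE)[0],key=cv2.contourArea)
    P=toplane(C,ct.reshape(-1,2),z)[:,:2]; b=cv2.boxPoints(cv2.minAreaRect((P*1000).astype(np.float32)))
    e=[b[1]-b[0],b[2]-b[1]]; L=[np.linalg.norm(x) for x in e]; v=e[int(np.argmax(L))]
    return b.mean(0)/1000,sorted(L),np.degrees(np.arctan2(v[1],v[0]))%180
def hsv(im): return cv2.cvtColor(im,cv2.COLOR_BGR2HSV)
E
python3 - <<'E'
from h import *
im=cv2.imread('pics/top0.png'); H=hsv(im); C=cam('top')
blue=cv2.inRange(H,(100,120,60),(130,255,255))>0
for a,c,m in blobs(blue,300):
    if 250<c[0]<400 and 150<c[1]<270: print('dock',a,c,rect(C,m,.014))
g=cv2.inRange(H,(45,70,30),(90,255,255))>0
for a,c,m in blobs(g,8):
    if 400<c[0]<480: print('green',a,c,toplane(C,c,.04))
w=np.zeros(g.shape,bool); w[220:275,170:245]=1
mw=w&(H[...,1]<60)&(H[...,2]>110)
mw=cv2.morphologyEx(mw.astype(np.uint8),cv2.MORPH_CLOSE,np.ones((15,15)))
b=max(blobs(mw),key=lambda t:t[0]); print('caddy',b[0],b[1],rect(C,b[2],.022))
red=w&((H[...,0]<8)|(H[...,0]>172))&(H[...,1]>120)
for a,c,m in blobs(red,8): print('red',a,c,toplane(C,c,.055))
print(toplane(C,[[461,220],[438,222],[438,300],[446,240],[436,292]],.038))
cr=np.vstack([cv2.resize(im[220:275,170:245],None,fx=6,fy=6),cv2.resize(im[205:315,395:495],(450,495))]) if 0 else None
a=cv2.resize(im[215:285,165:255],None,fx=5,fy=5,interpolation=2); b=cv2.resize(im[205:315,395:495],None,fx=4,fy=4,interpolation=2)
o=np.zeros((440,860,3),np.uint8); o[:350,:450]=a;o[:440,450:850]=b; cv2.imwrite('pics/crop0.png',o[:,:800])
E
```

```text
dock 2243 [325.68791797 217.35711101] (array([ 0.6168656 , -0.01257832], dtype=float32), [np.float32(85.8811), np.float32(161.85472)], np.float32(81.18658))
green 47 [432.65957447 260.27659574] [[ 0.50405739 -0.25880475  0.04      ]]
green 29 [454.55172414 265.17241379] [[ 0.49177984 -0.3086889   0.04      ]]
caddy 4125 [207. 247.] (array([0.54817444, 0.2712959 ], dtype=float32), [np.float32(130.28539), np.float32(181.89647)], np.float32(89.072174))
red 28 [224.75       252.67857143] [[0.52762805 0.22141339 0.055     ]]
[[ 0.59882782 -0.33095805  0.038     ]
 [ 0.59496986 -0.2766803   0.038     ]
 [ 0.4124472  -0.26642286  0.038     ]
 [ 0.55161768 -0.29290621  0.038     ]
 [ 0.43078286 -0.26286571  0.038     ]]
```

View pics/crop0.png

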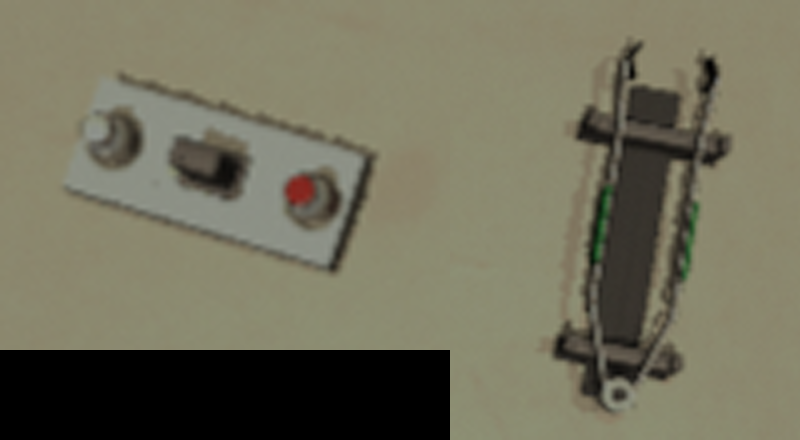

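```bash
python3 - <<'E'
from h import *
C=cam('top'); print('cam',C[3]); print(R.from_rotvec(get_state()['tool_rot']).as_matrix().round(3))
q=toplane(C,[[186,230],[239.4,246],[232,269],[178.6,252.4]],.022)[:,:2]
v=(q[0]+q[3]-q[1]-q[2])/2; print('caddy',q.mean(0),np.linalg.norm(v),np.degrees(np.arctan2(v[1],v[0])), np.linalg.norm(q[0]-q[3]))
# post top 64mm: crop (190,152)
print('post',toplane(C,[[165+188/5,215+155/5]],.064))
p=toplane(C,[[437,303.7],[440.5,220.5],[459.5,223]],.042)[:,:2]
v=(p[1]+p[2])/2-p[0];print('tongs',p,np.linalg.norm(v),np.degrees(np.arctan2(v[1],v[0])))
E
```

```text
cam [ 0.325146   -0.01422191  1.2823467 ]
[[-0.001  0.901  0.434]
 [ 0.002  0.434 -0.901]
 [-1.    -0.    -0.002]]
caddy [0.54189098 0.26560423] 0.13465680937399835 72.10154406702188 0.056248088307378846
post [[0.54254319 0.27101559 0.064     ]]
tongs [[ 0.40381932 -0.26287079]
 [ 0.59759824 -0.28189182]
 [ 0.59081622 -0.32596882]] 0.19476508849136506 -12.170156234028624
```

play_rows([
  {"claw": 0,"linear": [0,0.75,-0.63],"rotation": [0,0,0]},
  {"claw": 0,"linear": [0,0.75,-0.63],"rotation": [0,0,0]},
  {"claw": 0,"linear": [0,0.75,-0.63],"rotation": [0,0,0]},
  {"claw": 0,"linear": [0,0.75,-0.63],"rotation": [0,0,0]},
  {"claw": 0,"linear": [0,0.75,-0.63],"rotation": [0,0,0]},
  {"claw": 0,"linear": [0,0.75,-0.63],"rotation": [0,0,0]},
  {"claw": 0,"linear": [0,0.75,-0.63],"rotation": [0,0,0]},
  {"claw": 0,"linear": [0,0.75,-0.63],"rotation": [0,0,0]},
  {"claw": 0,"linear": [0,0.75,-0.63],"rotation": [0,0,0]},
  {"claw": 0,"linear": [0,0.75,-0.63],"rotation": [0,0,0]},
], newtons=20)

```text
time: 0.93
position: [0.3789, -0.3563, 0.1815]
tool_rot: [0.885, 1.397, -0.884]
ft_force: [0.7, -0.4, 0.5]
grip_width: 1.001
```

```bash
cat >> h.py <<'E'
def plan(x,y,z,yaw,n=None):
    "yaw = world angle of tool y axis, deg; tool down. prints remaining move in tool units and per-row numbers"
    s=get_state(); M=R.from_rotvec(s['tool_rot']); m=M.as_matrix()
    ty=np.radians(yaw); Y=np.array([np.cos(ty),np.sin(ty),0]); X=np.array([0,0,-1.]); G=np.c_[X,Y,np.cross(X,Y)]
    rv=(M.inv()*R.from_matrix(G)).as_rotvec(); d=np.array([x,y,z])-s['position']
    n=n or int(np.ceil(max(np.linalg.norm(d)/.0245,np.degrees(np.linalg.norm(rv))/7)))
    print('t',round(s['time'],2),'pos',s['position'].round(4),'yaw',np.degrees(np.arctan2(m[1,1],m[0,1])).round(2),'F',s['ft_force'].round(1),'grip',round(s['grip_width'],3))
    print('n',n,'rot/row',(rv/n/(np.pi/2)).round(4))
    for i in range(n):
        mi=(M*R.from_rotvec(rv*i/n)).as_matrix(); print((mi.T@d/n/.025).round(3),end=' ')
    print()
E
python3 -c "
from h import *
plan(.50,-.08,.2,45)
plan(.50,.22,.22,72)"
```

```text
t 0.93 pos [ 0.3789 -0.3563  0.1815] yaw 24.95 F [ 0.7 -0.4  0.5] grip 1.001
n 13 rot/row [-0.0171 -0.0006  0.0002]
[-0.055  0.696 -0.614] [-0.055  0.712 -0.595] [-0.055  0.728 -0.576] [-0.056  0.743 -0.556] [-0.056  0.758 -0.536] [-0.056  0.772 -0.515] [-0.056  0.786 -0.494] [-0.057  0.799 -0.473] [-0.057  0.811 -0.451] [-0.057  0.823 -0.429] [-0.057  0.834 -0.407] [-0.057  0.845 -0.384] [-0.057  0.855 -0.361] 
t 0.93 pos [ 0.3789 -0.3563  0.1815] yaw 24.95 F [ 0.7 -0.4  0.5] grip 1.001
n 25 rot/row [-0.0209 -0.0003  0.    ]
[-0.057  0.564 -0.755] [-0.057  0.589 -0.736] [-0.058  0.613 -0.716] [-0.058  0.636 -0.696] [-0.058  0.658 -0.674] [-0.059  0.68  -0.652] [-0.059  0.701 -0.63 ] [-0.059  0.721 -0.606] [-0.06   0.741 -0.582] [-0.06   0.76  -0.558] [-0.06   0.778 -0.532] [-0.06   0.795 -0.506] [-0.06   0.811 -0.48 ] [-0.061  0.826 -0.453] [-0.061  0.841 -0.426] [-0.061  0.854 -0.398] [-0.061  0.867 -0.37 ] [-0.061  0.878 -0.341] [-0.061  0.889 -0.312] [-0.061  0.899 -0.282] [-0.061  0.908 -0.253] [-0.062  0.916 -0.223] [-0.062  0.922 -0.192] [-0.062  0.928 -0.162] [-0.062  0.933 -0.131]
```

play_rows([
  {"claw": 0,"linear": [-0.09,0.7,-0.61],"rotation": [-0.02,0,0]},
  {"claw": 0,"linear": [-0.09,0.71,-0.6],"rotation": [-0.02,0,0]},
  {"claw": 0,"linear": [-0.09,0.73,-0.58],"rotation": [-0.02,0,0]},
  {"claw": 0,"linear": [-0.09,0.74,-0.56],"rotation": [-0.02,0,0]},
  {"claw": 0,"linear": [-0.09,0.76,-0.54],"rotation": [-0.02,0,0]},
  {"claw": 0,"linear": [-0.09,0.77,-0.52],"rotation": [-0.02,0,0]},
  {"claw": 0,"linear": [-0.09,0.79,-0.5],"rotation": [-0.02,0,0]},
  {"claw": 0,"linear": [-0.09,0.8,-0.47],"rotation": [-0.02,0,0]},
  {"claw": 0,"linear": [-0.09,0.81,-0.45],"rotation": [-0.02,0,0]},
  {"claw": 0,"linear": [-0.09,0.82,-0.43],"rotation": [-0.02,0,0]},
])

```text
time: 1.77
position: [0.4709, -0.1192, 0.2065]
tool_rot: [0.62, 1.494, -0.615]
ft_force: [0.5, -0.3, -0.1]
grip_width: 0.998
```

```bash
python3 -c "
from h import *
plan(.50,.23,.19,72)"
```

```text
t 1.77 pos [ 0.4709 -0.1192  0.2065] yaw 44.81 F [ 0.5 -0.3 -0.1] grip 0.998
n 15 rot/row [-0.0201 -0.0006 -0.    ]
[ 0.05   0.711 -0.605] [ 0.05   0.73  -0.583] [ 0.049  0.748 -0.559] [ 0.049  0.766 -0.535] [ 0.048  0.782 -0.511] [ 0.048  0.798 -0.486] [ 0.047  0.813 -0.461] [ 0.047  0.827 -0.435] [ 0.046  0.84  -0.408] [ 0.046  0.853 -0.382] [ 0.046  0.865 -0.354] [ 0.045  0.875 -0.327] [ 0.045  0.885 -0.299] [ 0.045  0.894 -0.271] [ 0.044  0.902 -0.243]
```

play_rows([
  {"claw": 0,"linear": [0.02,0.71,-0.6],"rotation": [-0.02,0,0]},
  {"claw": 0,"linear": [0.02,0.73,-0.58],"rotation": [-0.02,0,0]},
  {"claw": 0,"linear": [0.02,0.75,-0.56],"rotation": [-0.02,0,0]},
  {"claw": 0,"linear": [0.02,0.77,-0.53],"rotation": [-0.02,0,0]},
  {"claw": 0,"linear": [0.02,0.78,-0.51],"rotation": [-0.02,0,0]},
  {"claw": 0,"linear": [0.02,0.8,-0.49],"rotation": [-0.02,0,0]},
  {"claw": 0,"linear": [0.02,0.81,-0.46],"rotation": [-0.02,0,0]},
  {"claw": 0,"linear": [0.02,0.83,-0.43],"rotation": [-0.02,0,0]},
  {"claw": 0,"linear": [0.02,0.84,-0.41],"rotation": [-0.02,0,0]},
  {"claw": 0,"linear": [0.02,0.85,-0.38],"rotation": [-0.02,0,0]},
])

```text
time: 2.6
position: [0.4879, 0.1398, 0.2071]
tool_rot: [0.346, 1.549, -0.338]
ft_force: [0.9, 0.3, -0.7]
grip_width: 1.0
```

```bash
python3 -c "
from h import *
plan(.542,.25,.19,72)"
```

```text
t 2.6 pos [0.4879 0.1398 0.2071] yaw 65.03 F [ 0.9  0.3 -0.7] grip 1.0
n 6 rot/row [-0.0129 -0.0007 -0.0005]
[0.117 0.818 0.017] [0.117 0.817 0.034] [0.116 0.817 0.05 ] [0.116 0.816 0.067] [0.115 0.814 0.083] [0.114 0.812 0.099]
```

play_rows([
  {"claw": 0,"linear": [0.1,0.82,0.02],"rotation": [-0.013,0,0]},
  {"claw": 0,"linear": [0.1,0.82,0.03],"rotation": [-0.013,0,0]},
  {"claw": 0,"linear": [0.1,0.82,0.05],"rotation": [-0.013,0,0]},
  {"claw": 0,"linear": [0.1,0.82,0.07],"rotation": [-0.013,0,0]},
  {"claw": 0,"linear": [0.1,0.81,0.08],"rotation": [-0.013,0,0]},
  {"claw": 0,"linear": [0,0,0],"rotation": [0,0,0]},
  {"claw": 0,"linear": [0,0,0],"rotation": [0,0,0]},
])

```text
time: 3.18
position: [0.5282, 0.2539, 0.1972]
tool_rot: [0.248, 1.562, -0.23]
ft_force: [-0.5, 0.5, 0.1]
grip_width: 0.998
```

```bash
python3 - <<'E'
from h import *
s=get_state(); im=get_image('wrist'); cv2.imwrite('pics/w1.png',im); C=cam('wrist',s)
plan(.542,.267,.19,72)
print('post pred px',proj(C,[.542,.267,.064]))
E
```

```text
t 3.23 pos [0.5279 0.2541 0.1973] yaw 72.56 F [-1.1  1.  -0. ] grip 1.0
n 1 rot/row [ 0.0062 -0.0042 -0.0071]
[0.295 0.657 0.386] 
post pred px [[329.79713566 198.33533143]]
```

View pics/w1.png

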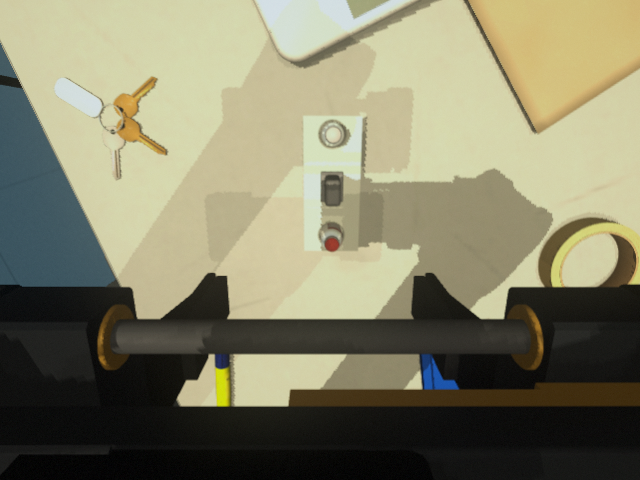

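The wrist view shows the caddy square in the frame at x 303–362, y 115–250. The post is near (332,188), the red vial is the lower one at (332,240), and the fingers are at the bottom.

```bash
python3 - <<'E'
from h import *
s=get_state(); C=cam('wrist',s)
q=toplane(C,[[303,116],[363,116],[362,250],[303,250]],.022)[:,:2]
v=(q[0]+q[1]-q[2]-q[3])/2; print('caddy',q,q.mean(0),np.linalg.norm(v),np.degrees(np.arctan2(v[1],v[0])), np.linalg.norm(q[0]-q[1]))
c=q.mean(0)
print('post base/top px',proj(C,[[*c,.022],[*c,.064]]))
u=v/np.linalg.norm(v);n=np.array([u[1],-u[0]])
print([proj(C,[*(c+a*n*.007+b*u*.012),.064]).round(0).tolist() for a in(-1,1) for b in(-1,1)])
c2=toplane(C,[[332,133],[332,240]],.057);print(c2)
im=cv2.imread('pics/w1.png')[100:265,280:390]; cv2.imwrite('pics/w1c.png',cv2.resize(im,None,fx=3.5,fy=3.5,interpolation=2))
E
```

```text
caddy [[0.5391405  0.34244413]
 [0.59309031 0.32547637]
 [0.55622077 0.19791119]
 [0.497738   0.21615423]] [0.5465474  0.27049648] 0.13282405285981286 72.86371644891352 0.05655516367430058
post base/top px [[332.72340371 186.23540073]
 [333.96244522 193.28548636]]
[[[326.0, 207.0]], [[326.0, 180.0]], [[342.0, 207.0]], [[342.0, 180.0]]]
[[0.560022   0.32005949 0.057     ]
 [0.53189795 0.22779655 0.057     ]]
```

View pics/w1c.png

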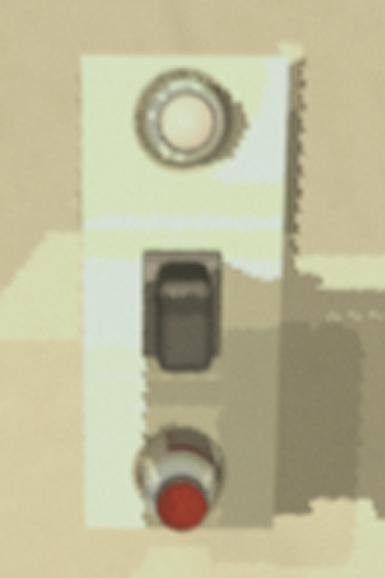

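The post is where I predicted, to about 1–2 mm. I'll descend onto it.

```bash
python3 - <<'E'
from h import *
plan(.545,.269,.10,72.6,5)
E
```

```text
t 3.23 pos [0.5279 0.2541 0.1973] yaw 72.56 F [-1.1  1.  -0. ] grip 1.0
n 5 rot/row [-0.0001 -0.0008 -0.0014]
[0.779 0.146 0.1  ] [0.779 0.147 0.099] [0.779 0.149 0.098] [0.778 0.151 0.097] [0.778 0.153 0.096]
```

play_rows([
  {"claw": 0,"linear": [0.76,0.15,0.1],"rotation": [0,-0.001,-0.001]},
  {"claw": 0,"linear": [0.76,0.15,0.1],"rotation": [0,-0.001,-0.001]},
  {"claw": 0,"linear": [0.76,0.15,0.1],"rotation": [0,-0.001,-0.001]},
  {"claw": 0,"linear": [0.76,0.15,0.1],"rotation": [0,-0.001,-0.001]},
  {"claw": 0,"linear": [0.76,0.15,0.1],"rotation": [0,-0.001,-0.001]},
  {"claw": 0,"linear": [0,0,0],"rotation": [0,0,0]},
])

```text
time: 3.73
position: [0.5472, 0.2648, 0.1031]
tool_rot: [0.243, 1.547, -0.244]
ft_force: [-0.6, 0.2, -0.5]
grip_width: 0.999
```

```bash
python3 - <<'E'
from h import *
plan(.545,.269,.033,72.6,4)
E
```

```text
t 3.73 pos [0.5472 0.2648 0.1031] yaw 72.21 F [-0.6  0.2 -0.5] grip 0.999
n 4 rot/row [-0.0011  0.0016 -0.0002]
[ 0.7    0.032 -0.04 ] [ 0.7    0.032 -0.038] [ 0.701  0.033 -0.037] [ 0.701  0.033 -0.035]
```

play_rows([
  {"claw": 0,"linear": [0.7,0.03,-0.04],"rotation": [-0.001,0.002,0]},
  {"claw": 0,"linear": [0.7,0.03,-0.04],"rotation": [-0.001,0.002,0]},
  {"claw": 0,"linear": [0.7,0.03,-0.04],"rotation": [-0.001,0.002,0]},
  {"claw": 0,"linear": [0.68,0.03,-0.04],"rotation": [-0.001,0.002,0]},
  {"claw": 0,"linear": [0,0,0],"rotation": [0,0,0]},
])

```text
time: 4.15
position: [0.5467, 0.2646, 0.0373]
tool_rot: [0.243, 1.554, -0.243]
ft_force: [-1.0, -0.4, -0.9]
grip_width: 1.003
```

```bash
python3 - <<'E'
from h import *
plan(.545,.269,.033,72.6,2)
E
```

```text
t 4.15 pos [0.5467 0.2646 0.0373] yaw 72.24 F [-1.  -0.4 -0.9] grip 1.003
n 2 rot/row [-0.002   0.0011 -0.0001]
[ 0.086  0.074 -0.06 ] [ 0.086  0.074 -0.06 ]
```

play_rows([
  {"claw": 0,"linear": [0.2,0.16,-0.08],"rotation": [-0.004,0.002,0]},
  {"claw": 0,"linear": [0.05,0.08,-0.05],"rotation": [0,0,0]},
  {"claw": 0,"linear": [0,0,0],"rotation": [0,0,0]},
])

```text
time: 4.4
position: [0.5472, 0.2706, 0.0346]
tool_rot: [0.241, 1.554, -0.239]
ft_force: [0.0, -0.4, 1.0]
grip_width: 1.0
```

```bash
python3 - <<'E'
from h import *
plan(.545,.269,.033,72.6,1)
E
```

```text
t 4.4 pos [0.5472 0.2706 0.0346] yaw 72.47 F [ 0.  -0.4  1. ] grip 1.0
n 1 rot/row [-0.0014  0.0023 -0.0008]
[ 0.062 -0.087 -0.063]
```

Now I'm within 2 mm, so I'll close on the post.

play_rows([
  {"claw": 0.5,"linear": [0,-0.04,-0.05],"rotation": [0,0.002,0]},
  {"claw": 0.8,"linear": [0,0,0],"rotation": [0,0,0]},
  {"claw": 1,"linear": [0,0,0],"rotation": [0,0,0]},
  {"claw": 1,"linear": [0,0,0],"rotation": [0,0,0]},
  {"claw": 1,"linear": [0,0,0],"rotation": [0,0,0]},
  {"claw": 1,"linear": [0,0,0],"rotation": [0,0,0]},
  {"claw": 1,"linear": [0,0,0],"rotation": [0,0,0]},
  {"claw": 1,"linear": [0,0,0],"rotation": [0,0,0]},
], newtons=25)

```text
time: 5.07
position: [0.5479, 0.2712, 0.039]
tool_rot: [0.243, 1.551, -0.237]
ft_force: [0.2, 0.6, -0.2]
grip_width: 0.478
```

play_rows([
  {"claw": 1,"linear": [0.15,-0.04,-0.04],"rotation": [0,0.002,0]},
  {"claw": 1,"linear": [0.1,0,0],"rotation": [0,0,0]},
  {"claw": 1,"linear": [0.05,0,0],"rotation": [0,0,0]},
  {"claw": 1,"linear": [0,0,0],"rotation": [0,0,0]},
  {"claw": 1,"linear": [0,0,0],"rotation": [0,0,0]},
  {"claw": 1,"linear": [0,0,0],"rotation": [0,0,0]},
  {"claw": 1,"linear": [0,0,0],"rotation": [0,0,0]},
])

```text
time: 5.65
position: [0.5446, 0.2709, 0.0299]
tool_rot: [0.242, 1.558, -0.237]
ft_force: [0.4, -0.8, 0.3]
grip_width: 0.145
```

play_rows([
  {"claw": 1,"linear": [0,0,0],"rotation": [0,0,0]},
  {"claw": 1,"linear": [-0.3,0,0],"rotation": [0,0,0]},
  {"claw": 1,"linear": [-0.8,0,0],"rotation": [0,0,0]},
  {"claw": 1,"linear": [-0.8,0,0],"rotation": [0,0,0]},
  {"claw": 1,"linear": [-0.8,0,0],"rotation": [0,0,0]},
  {"claw": 1,"linear": [0,0,0],"rotation": [0,0,0]},
], newtons=35)

```text
time: 6.15
position: [0.5427, 0.2682, 0.0972]
tool_rot: [0.239, 1.564, -0.24]
ft_force: [1.5, 0.4, -2.1]
grip_width: 0.135
```

```bash
python3 - <<'E'
from h import *
s=get_state(); im=get_image('wrist'); cv2.imwrite('pics/w2.png',im); C=cam('wrist',s)
plan(.62,-.01,.1,81.2)
E
```

```text
t 6.2 pos [0.5419 0.2675 0.0952] yaw 72.5 F [ 0.5 -0.5 -2.6] grip 0.135
n 12 rot/row [-0.0081 -0.0004  0.0001]
[-0.018 -0.804  0.526] [-0.018 -0.81   0.516] [-0.017 -0.817  0.506] [-0.017 -0.823  0.495] [-0.017 -0.829  0.485] [-0.017 -0.835  0.474] [-0.017 -0.841  0.464] [-0.017 -0.847  0.453] [-0.017 -0.853  0.442] [-0.016 -0.858  0.432] [-0.016 -0.864  0.421] [-0.016 -0.869  0.41 ]
```

View pics/w2.png

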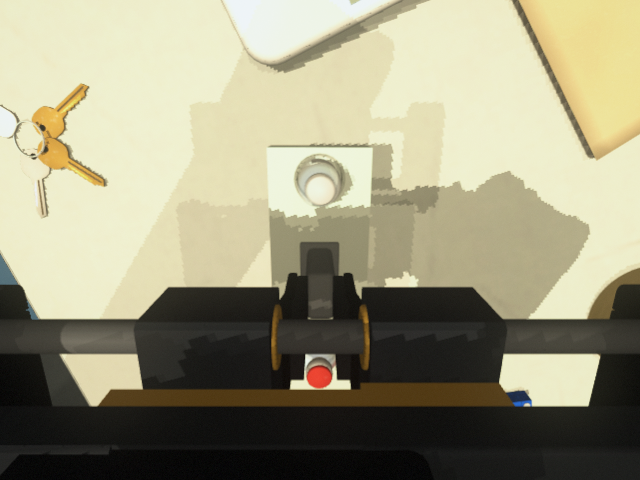

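The caddy is lifted, with its far edge at row 146 from x=267 to 372. I'll work out its offset in the tool frame.

```bash
python3 - <<'E'
from h import *
s=get_state(); C=cam('wrist',s); m=R.from_rotvec(s['tool_rot']).as_matrix()
z=s['position'][2]-.008
P=toplane(C,[[267.5,146],[372.5,146],[269,240],[370.5,240]],z)
t=(P-s['position'])@m*1000; print(t.round(1)); e=t[1]-t[0]
print('width',np.linalg.norm(e),'skew deg',np.degrees(np.arctan2(e[1],e[2])),'centre y',t[:2,1].mean()-67,'z',t[:2,2].mean())
E
```

```text
[[  8.   67.3 -26.2]
 [  7.6  67.3  29.1]
 [  8.2  15.5 -27.4]
 [  7.7  15.6  30. ]]
width 55.23943834707097 skew deg 0.014904659256383549 centre y 0.34016816857264587 z 1.4317239044203642
```

play_rows([
  {"claw": 1,"linear": [-0.05,-0.8,0.52],"rotation": [-0.008,0,0]},
  {"claw": 1,"linear": [-0.05,-0.81,0.51],"rotation": [-0.008,0,0]},
  {"claw": 1,"linear": [-0.05,-0.82,0.5],"rotation": [-0.008,0,0]},
  {"claw": 1,"linear": [-0.05,-0.82,0.49],"rotation": [-0.008,0,0]},
  {"claw": 1,"linear": [-0.05,-0.83,0.48],"rotation": [-0.008,0,0]},
  {"claw": 1,"linear": [-0.05,-0.83,0.47],"rotation": [-0.008,0,0]},
  {"claw": 1,"linear": [-0.05,-0.84,0.46],"rotation": [-0.008,0,0]},
  {"claw": 1,"linear": [-0.05,-0.85,0.45],"rotation": [-0.008,0,0]},
  {"claw": 1,"linear": [-0.05,-0.85,0.44],"rotation": [-0.008,0,0]},
  {"claw": 1,"linear": [-0.05,-0.86,0.43],"rotation": [-0.008,0,0]},
])

```text
time: 7.03
position: [0.5985, 0.0328, 0.0911]
tool_rot: [0.124, 1.595, -0.127]
ft_force: [0.3, -0.0, -3.3]
grip_width: 0.13
```

```bash
python3 - <<'E'
from h import *
plan(.616,-.0126,.1,81.2)
E
```

```text
t 7.03 pos [0.5985 0.0328 0.0911] yaw 80.89 F [ 0.3 -0.  -3.3] grip 0.13
n 3 rot/row [-0.0012 -0.0058  0.0009]
[-0.125 -0.561  0.323] [-0.123 -0.561  0.323] [-0.121 -0.562  0.323]
```

play_rows([
  {"claw": 1,"linear": [-0.2,-0.56,0.32],"rotation": [-0.001,-0.006,0.001]},
  {"claw": 1,"linear": [-0.2,-0.56,0.32],"rotation": [-0.001,-0.006,0.001]},
  {"claw": 1,"linear": [-0.2,-0.5,0.28],"rotation": [-0.001,-0.006,0.001]},
  {"claw": 1,"linear": [0,0,0],"rotation": [0,0,0]},
  {"claw": 1,"linear": [0,0,0],"rotation": [0,0,0]},
])

```text
time: 7.45
position: [0.6115, -0.0244, 0.0959]
tool_rot: [0.127, 1.578, -0.134]
ft_force: [0.3, 1.0, -3.4]
grip_width: 0.136
```

```bash
python3 - <<'E'
from h import *
s=get_state(); im=get_image('wrist'); cv2.imwrite('pics/w3.png',im); np.save('s3.npy',np.r_[s['position'],s['tool_rot']]); C=cam('wrist',s)
plan(.617,-.0126,.1,81.2)
H=hsv(im); b=cv2.inRange(H,(100,120,40),(130,255,255))>0
for a,c,m in blobs(b,200): print(a,c,np.argwhere(m).min(0),np.argwhere(m).max(0))
E
```

```text
t 7.5 pos [ 0.6114 -0.0247  0.0958] yaw 80.49 F [-0.2 -1.5 -4.2] grip 0.139
n 1 rot/row [-0.0079 -0.0068  0.0037]
[-0.173  0.513  0.139] 
7319 [342.20057385 147.90394863] [ 98 268] [287 389]
```

View pics/w3.png

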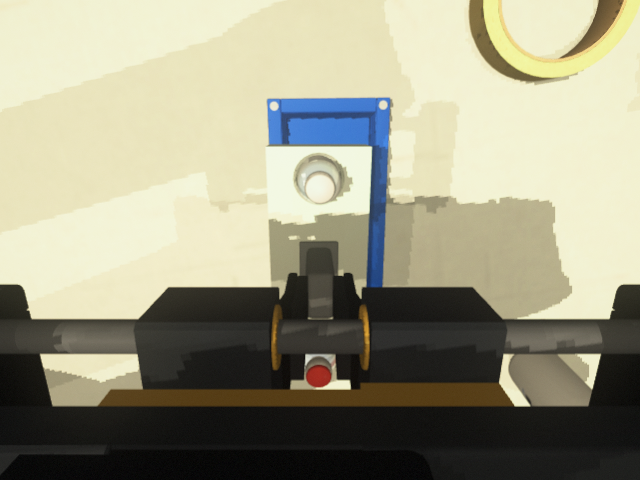

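The wrist view shows the dock's far corners at (268,98) and (391,98). Its right edge runs to (383,287), with the held caddy above it.

```bash
cat > dock.py <<'E'
from h import *
a=np.load('s3.npy'); C=cam('wrist',dict(position=a[:3],tool_rot=a[3:]))
im=cv2.imread('pics/w3.png'); b=cv2.inRange(hsv(im),(100,120,40),(130,255,255))
r=np.arange(110,280,5); right=[[np.flatnonzero(b[i]).max()+.5,i] for i in r]
top=[[c,np.flatnonzero(b[:140,c]).min()-.5] for c in range(285,378,5)]
left=[[np.flatnonzero(b[i]).min()-.5,i] for i in range(112,143,3)]
def line(p):
    P=toplane(C,p,.014)[:,:2]; vx,vy,x,y=cv2.fitLine((P*1000).astype(np.float32),cv2.DIST_HUBER,0,.01,.01).ravel(); return np.array([vx,vy]),np.array([x,y])
def inter(A,B): 
    k=np.linalg.solve(np.c_[A[0],-B[0]],B[1]-A[1]); return A[1]+k[0]*A[0]
Rr,T,L=line(right),line(top),line(left)
for n,l in zip('RTL',(Rr,T,L)): print(n,np.degrees(np.arctan2(l[0][1],l[0][0]))%180)
k1,k2=inter(Rr,T),inter(L,T); print('corners',k1,k2,np.linalg.norm(k1-k2))
ang=np.arctan2(Rr[0][1],Rr[0][0]); ang%=np.pi; u=np.array([np.cos(ang),np.sin(ang)]); print('centre',(k1+k2)/2-82*u)
E
python3 dock.py
```

```text
R 80.93584
T 171.15344
L 81.04593
corners [675.2876    61.677715] [591.54517  74.71141] 84.75065
centre [620.49805  -12.781464]
```

```bash
python3 - <<'E'
from h import *
plan(.6185,-.013,.065,81.0,3)
E
```

```text
t 7.5 pos [ 0.6114 -0.0247  0.0958] yaw 80.49 F [-0.2 -1.5 -4.2] grip 0.139
n 3 rot/row [-0.0019 -0.0022  0.0012]
[0.409 0.172 0.072] [0.409 0.171 0.071] [0.41 0.17 0.07]
```

play_rows([
  {"claw": 1,"linear": [0.41,0.18,0.07],"rotation": [-0.002,-0.003,0.001]},
  {"claw": 1,"linear": [0.41,0.18,0.07],"rotation": [-0.002,-0.003,0.001]},
  {"claw": 1,"linear": [0.35,0.18,0.07],"rotation": [-0.002,-0.003,0.001]},
  {"claw": 1,"linear": [0,0,0],"rotation": [0,0,0]},
])

```text
time: 7.83
position: [0.6169, -0.0058, 0.0612]
tool_rot: [0.119, 1.566, -0.117]
ft_force: [-1.2, 0.2, -3.0]
grip_width: 0.136
```

```bash
python3 - <<'E'
from h import *
plan(.6185,-.013,.06,81.0,2)
E
```

```text
t 7.83 pos [ 0.6169 -0.0058  0.0612] yaw 81.4 F [-1.2  0.2 -3. ] grip 0.136
n 2 rot/row [ 0.0022  0.0003 -0.0005]
[ 0.024 -0.138  0.053] [ 0.024 -0.138  0.054]
```

play_rows([
  {"claw": 1,"linear": [0,-0.18,0.06],"rotation": [0.003,0,0]},
  {"claw": 1,"linear": [0,-0.1,0.04],"rotation": [0,0,0]},
  {"claw": 1,"linear": [0,0,0],"rotation": [0,0,0]},
  {"claw": 1,"linear": [0,0,0],"rotation": [0,0,0]},
])

```text
time: 8.17
position: [0.6172, -0.0104, 0.0595]
tool_rot: [0.12, 1.569, -0.116]
ft_force: [-0.1, 0.7, -2.4]
grip_width: 0.133
```

```bash
python3 - <<'E'
from h import *
plan(.6185,-.013,.05,81.0,2)
E
```

```text
t 8.17 pos [ 0.6172 -0.0104  0.0595] yaw 81.39 F [-0.1  0.7 -2.4] grip 0.133
n 2 rot/row [ 0.0022 -0.0007 -0.0007]
[ 0.19  -0.048  0.033] [ 0.19  -0.047  0.033]
```

play_rows([
  {"claw": 1,"linear": [0.2,-0.1,0.06],"rotation": [0.005,-0.001,-0.001]},
  {"claw": 1,"linear": [0.15,-0.06,0.04],"rotation": [0.003,-0.001,0]},
  {"claw": 1,"linear": [0,0,0],"rotation": [0,0,0]},
  {"claw": 1,"linear": [0,0,0],"rotation": [0,0,0]},
])

```text
time: 8.5
position: [0.6204, -0.0164, 0.0511]
tool_rot: [0.13, 1.563, -0.13]
ft_force: [0.7, 0.3, -2.6]
grip_width: 0.133
```

```bash
python3 - <<'E'
from h import *
plan(.6185,-.013,.034,81.0,2)
E
```

```text
t 8.5 pos [ 0.6204 -0.0164  0.0511] yaw 80.49 F [ 0.7  0.3 -2.6] grip 0.133
n 2 rot/row [-0.0028  0.0013 -0.    ]
[ 0.342  0.061 -0.05 ] [ 0.342  0.061 -0.049]
```

play_rows([
  {"claw": 1,"linear": [0.1,0.11,-0.06],"rotation": [-0.004,0.001,0]},
  {"claw": 1,"linear": [0,0,0],"rotation": [0,0,0]},
  {"claw": 1,"linear": [0,0,0],"rotation": [0,0,0]},
])

```text
time: 8.75
position: [0.6193, -0.0135, 0.0484]
tool_rot: [0.125, 1.565, -0.126]
ft_force: [0.3, -0.8, -3.2]
grip_width: 0.137
```

```bash
python3 - <<'E'
from h import *
plan(.6185,-.013,.034,81.0,2)
E
```

```text
t 8.75 pos [ 0.6193 -0.0135  0.0484] yaw 80.85 F [ 0.3 -0.8 -3.2] grip 0.137
n 2 rot/row [-0.0009  0.0007  0.    ]
[ 0.288  0.008 -0.019] [ 0.288  0.008 -0.018]
```

Aligned to under 1 mm, so I'll lower it.

play_rows([
  {"claw": 1,"linear": [0.25,0.02,-0.02],"rotation": [-0.001,0.001,0]},
  {"claw": 1,"linear": [0.2,0,0],"rotation": [0,0,0]},
  {"claw": 1,"linear": [0.15,0,0],"rotation": [0,0,0]},
  {"claw": 1,"linear": [0.1,0,0],"rotation": [0,0,0]},
  {"claw": 1,"linear": [0,0,0],"rotation": [0,0,0]},
])

```text
time: 9.17
position: [0.6194, -0.0123, 0.0344]
tool_rot: [0.122, 1.566, -0.125]
ft_force: [0.3, 0.1, -3.4]
grip_width: 0.134
```

```bash
python3 - <<'E'
from h import *
plan(.6185,-.013,.034,81.0,1)
E
```

```text
t 9.17 pos [ 0.6194 -0.0123  0.0344] yaw 80.98 F [ 0.3  0.1 -3.4] grip 0.134
n 1 rot/row [-0.0002  0.0009  0.0013]
[ 0.016 -0.033 -0.031]
```

play_rows([
  {"claw": 1,"linear": [0.1,0,0],"rotation": [0,0,0]},
  {"claw": 1,"linear": [0.1,0,0],"rotation": [0,0,0]},
  {"claw": 1,"linear": [0.1,0,0],"rotation": [0,0,0]},
])

```text
time: 9.42
position: [0.6191, -0.0123, 0.0338]
tool_rot: [0.119, 1.567, -0.129]
ft_force: [-7.6, -0.8, 15.2]
grip_width: 0.141
```

It makes contact at z=0.0338, and I expected 0.034 when seated. I'll release and rise, then check.

play_rows([
  {"claw": 1,"linear": [0,0,0],"rotation": [0,0,0]},
  {"claw": 0.6,"linear": [0,0,0],"rotation": [0,0,0]},
  {"claw": 0.3,"linear": [0,0,0],"rotation": [0,0,0]},
  {"claw": 0.3,"linear": [0,0,0],"rotation": [0,0,0]},
  {"claw": 0.3,"linear": [0,0,0],"rotation": [0,0,0]},
  {"claw": 0.3,"linear": [-0.1,0,0],"rotation": [0,0,0]},
  {"claw": 0.3,"linear": [-0.5,0,0],"rotation": [0,0,0]},
  {"claw": 0.3,"linear": [-0.8,0,0],"rotation": [0,0,0]},
  {"claw": 0.3,"linear": [-0.8,0,0],"rotation": [0,0,0]},
  {"claw": 0.3,"linear": [-0.9,0,0],"rotation": [0,0,0]},
])

```text
time: 10.25
position: [0.6166, -0.0117, 0.1107]
tool_rot: [0.119, 1.574, -0.127]
ft_force: [0.6, 0.4, -0.1]
grip_width: 0.674
```

play_rows([
  {"claw": 0,"linear": [-0.9,-0.9,0],"rotation": [0,0,0]},
  {"claw": 0,"linear": [-0.6,-0.9,-0.4],"rotation": [0,0,0]},
  {"claw": 0,"linear": [0,-0.9,-0.4],"rotation": [0,0,0]},
  {"claw": 0,"linear": [0,-0.9,-0.4],"rotation": [0,0,0]},
  {"claw": 0,"linear": [0,0,0],"rotation": [0,0,0]},
])

```text
time: 10.67
position: [0.5779, -0.0949, 0.1628]
tool_rot: [0.114, 1.558, -0.12]
ft_force: [0.8, -1.2, 0.3]
grip_width: 0.96
```

```bash
python3 - <<'E'
from h import *
plan(.498,-.284,.16,78)
s=get_state(); im=get_image('wrist'); np.save('s4.npy',np.r_[s['position'],s['tool_rot']])
cv2.imwrite('pics/w4.png',im); cv2.imwrite('pics/t4.png',get_image('top'))
E
```

```text
t 10.67 pos [ 0.5779 -0.0949  0.1628] yaw 81.45 F [ 0.8 -1.2  0.3] grip 0.96
n 9 rot/row [0.0043 0.0007 0.0002]
[ 0.013 -0.884 -0.226] [ 0.013 -0.885 -0.22 ] [ 0.013 -0.887 -0.214] [ 0.013 -0.888 -0.208] [ 0.013 -0.89  -0.202] [ 0.013 -0.891 -0.197] [ 0.013 -0.892 -0.191] [ 0.013 -0.893 -0.185] [ 0.013 -0.895 -0.179]
```

View pics/w4.png

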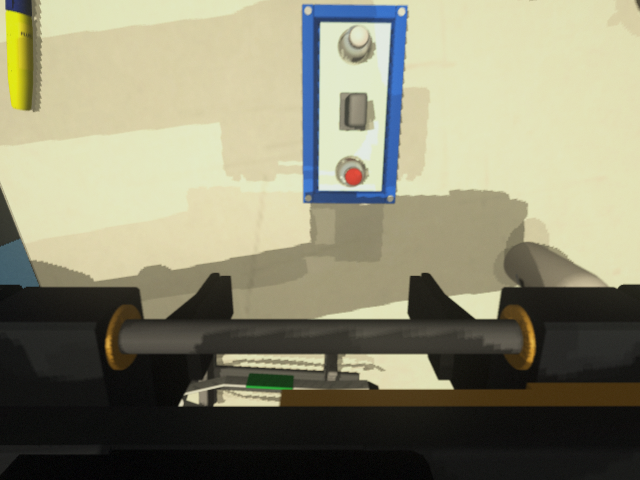

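The caddy sits square inside the blue frame with an even margin, white over 316–390. The red cap is at the lower end at (354,176), and part of the tongs shows at (270,380). Next I'll locate the vial and plan the move to the tongs.

```bash
python3 - <<'E'
from h import *
a=np.load('s4.npy'); C=cam('wrist',dict(position=a[:3],tool_rot=a[3:])); im=cv2.imread('pics/w4.png'); H=hsv(im)
red=((H[...,0]<8)|(H[...,0]>172))&(H[...,1]>150)&(H[...,2]>80); red[:150]=0; red[200:]=0
for k,c,m in blobs(red,15): print('red',k,c,toplane(C,c,.061))
w=(H[...,1]<70)&(H[...,2]>120); w[:18]=0; w[195:]=0; w[:,:314]=0; w[:,396:]=0
w=cv2.morphologyEx(w.astype(np.uint8),cv2.MORPH_CLOSE,np.ones((25,25)))
b=max(blobs(w),key=lambda t:t[0]); print('caddy',rect(C,b[2],.026))
print('dock',rect(C,max(blobs(cv2.morphologyEx(cv2.inRange(H,(100,120,40),(130,255,255)),cv2.MORPH_CLOSE,np.ones((5,5)))>0),key=lambda t:t[0])[2],.014))
plan(.495,-.283,.16,-12.2,15); print(get_state()['joint_positions'].round(2))
E
```

```text
red 204 [353.20098039 176.31862745] [[ 0.6119848  -0.06134402  0.061     ]]
caddy (array([ 0.6206329 , -0.01241946], dtype=float32), [np.float32(57.3039), np.float32(135.09698)], np.float32(81.042206))
dock (array([ 0.62113726, -0.01153266], dtype=float32), [np.float32(84.75297), np.float32(162.04391)], np.float32(80.97347))
t 10.77 pos [ 0.5796 -0.09    0.1626] yaw 81.68 F [0.3 0.9 0.1] grip 0.986
n 15 rot/row [ 0.0695  0.0003 -0.0004]
[ 0.005 -0.542 -0.149] [ 0.006 -0.555 -0.089] [ 0.006 -0.561 -0.028] [ 0.006 -0.561  0.034] [ 0.007 -0.554  0.095] [ 0.007 -0.54   0.154] [ 0.007 -0.52   0.212] [ 0.007 -0.494  0.268] [ 0.007 -0.462  0.32 ] [ 0.008 -0.424  0.368] [ 0.008 -0.381  0.413] [ 0.008 -0.334  0.452] [ 0.007 -0.283  0.485] [ 0.007 -0.228  0.513] [ 0.007 -0.171  0.535] 
[ 0.72  0.26 -0.71  1.64  0.18  1.29 -0.17]
```

play_rows([
  {"claw": 0,"linear": [0,-0.54,-0.15],"rotation": [0.07,0,0]},
  {"claw": 0,"linear": [0,-0.55,-0.09],"rotation": [0.07,0,0]},
  {"claw": 0,"linear": [0,-0.56,-0.03],"rotation": [0.07,0,0]},
  {"claw": 0,"linear": [0,-0.56,0.03],"rotation": [0.07,0,0]},
  {"claw": 0,"linear": [0,-0.55,0.09],"rotation": [0.07,0,0]},
  {"claw": 0,"linear": [0,-0.54,0.15],"rotation": [0.07,0,0]},
  {"claw": 0,"linear": [0,-0.52,0.21],"rotation": [0.07,0,0]},
  {"claw": 0,"linear": [0,-0.49,0.27],"rotation": [0.07,0,0]},
  {"claw": 0,"linear": [0,-0.46,0.32],"rotation": [0.07,0,0]},
  {"claw": 0,"linear": [0,-0.42,0.37],"rotation": [0.07,0,0]},
])

```text
time: 11.6
position: [0.5287, -0.1982, 0.1639]
tool_rot: [0.995, 1.333, -0.962]
ft_force: [0.5, -0.3, 0.1]
grip_width: 0.999
```

```bash
python3 - <<'E'
from h import *
plan(.495,-.283,.16,-12.2); print(get_state()['joint_positions'].round(2))
E
```

```text
t 11.6 pos [ 0.5287 -0.1982  0.1639] yaw 17.62 F [ 0.5 -0.3  0.1] grip 0.999
n 5 rot/row [ 0.0663 -0.0015 -0.0022]
[ 0.018 -0.462  0.565] [ 0.021 -0.401  0.61 ] [ 0.024 -0.336  0.648] [ 0.026 -0.266  0.679] [ 0.029 -0.194  0.703] 
[ 0.79  0.18 -0.52  1.7   0.08  1.27 -1.01]
```

play_rows([
  {"claw": 0,"linear": [0,-0.46,0.56],"rotation": [0.067,-0.002,-0.002]},
  {"claw": 0,"linear": [0,-0.4,0.61],"rotation": [0.067,-0.002,-0.002]},
  {"claw": 0,"linear": [0,-0.34,0.65],"rotation": [0.067,-0.002,-0.002]},
  {"claw": 0,"linear": [0,-0.27,0.68],"rotation": [0.067,-0.002,-0.002]},
  {"claw": 0,"linear": [0,-0.19,0.7],"rotation": [0.067,-0.002,-0.002]},
  {"claw": 0,"linear": [0,0,0],"rotation": [0,0,0]},
  {"claw": 0,"linear": [0,0,0],"rotation": [0,0,0]},
])

```text
time: 12.18
position: [0.4991, -0.2764, 0.1633]
tool_rot: [1.381, 1.089, -1.375]
ft_force: [0.8, 1.4, 0.1]
grip_width: 1.0
```

```bash
python3 - <<'E'
from h import *
plan(.497,-.283,.1,-12.2,3)
s=get_state(); im=get_image('wrist'); np.save('s5.npy',np.r_[s['position'],s['tool_rot']]); C=cam('wrist',s)
cv2.imwrite('pics/w5.png',im)
H=hsv(im); g=cv2.inRange(H,(45,100,30),(85,255,255))>0
for a,c,m in blobs(g,15): print('green',a,c,toplane(C,c,.047))
E
```

```text
t 12.18 pos [ 0.4991 -0.2764  0.1633] yaw -13.33 F [0.8 1.4 0.1] grip 1.0
n 3 rot/row [-0.0042 -0.0004 -0.0006]
[ 0.844 -0.009  0.094] [ 0.844 -0.009  0.093] [ 0.844 -0.009  0.093] 
green 155 [297.6        217.13548387] [[ 0.50672171 -0.25740315  0.047     ]]
green 148 [357.35810811 217.25      ] [[ 0.49488485 -0.30693288  0.047     ]]
```

View pics/w5.png

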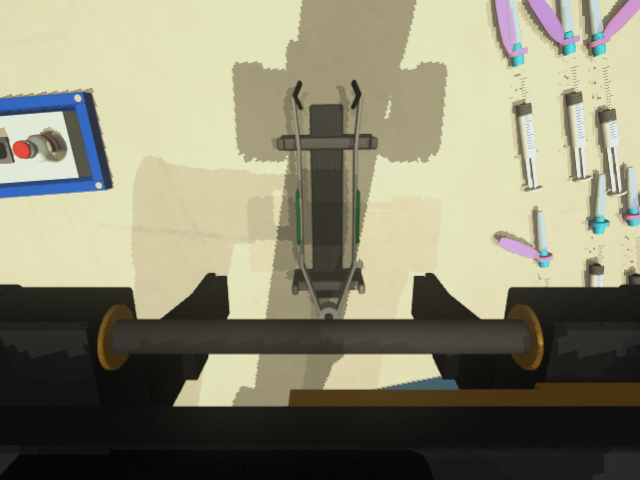

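The tongs lie along the image vertical. The pads are at (298,217) and (357,217), the jaws at row 90 and the pivot at (329,315). I'll descend to the pads.

play_rows([
  {"claw": 0,"linear": [0.84,0.06,0.07],"rotation": [-0.001,0,-0.001]},
  {"claw": 0,"linear": [0.84,0.06,0.07],"rotation": [-0.001,0,-0.001]},
  {"claw": 0,"linear": [0.84,0.06,0.07],"rotation": [-0.001,0,0]},
  {"claw": 0,"linear": [0,0,0],"rotation": [0,0,0]},
  {"claw": 0,"linear": [0,0,0],"rotation": [0,0,0]},
])

```text
time: 12.65
position: [0.5092, -0.2737, 0.1008]
tool_rot: [1.365, 1.104, -1.353]
ft_force: [0.5, 0.4, 1.7]
grip_width: 0.999
```

```bash
python3 - <<'E'
from h import *
plan(.501,-.2815,.06,-13,2)
E
```

```text
t 12.65 pos [ 0.5092 -0.2737  0.1008] yaw -11.8 F [0.5 0.4 1.7] grip 0.999
n 2 rot/row [ 0.0067 -0.0015 -0.0016]
[ 0.814 -0.132  0.19 ] [ 0.815 -0.128  0.19 ]
```

play_rows([
  {"claw": 0,"linear": [0.6,-0.18,0.22],"rotation": [0.007,-0.002,-0.002]},
  {"claw": 0,"linear": [0.6,-0.18,0.22],"rotation": [0.007,-0.002,-0.002]},
  {"claw": 0,"linear": [0,0,0],"rotation": [0,0,0]},
  {"claw": 0,"linear": [0,0,0],"rotation": [0,0,0]},
])

```text
time: 12.98
position: [0.5032, -0.2786, 0.0752]
tool_rot: [1.369, 1.093, -1.365]
ft_force: [0.9, 0.1, 0.3]
grip_width: 1.003
```

```bash
python3 - <<'E'
from h import *
plan(.501,-.2815,.06,-13,1)
E
```

```text
t 12.98 pos [ 0.5032 -0.2786  0.0752] yaw -12.51 F [0.9 0.1 0.3] grip 1.003
n 1 rot/row [ 0.0055  0.0006 -0.0032]
[ 0.609 -0.063  0.132]
```

play_rows([
  {"claw": 0,"linear": [0.65,-0.06,0.08],"rotation": [0.004,0,-0.003]},
  {"claw": 0,"linear": [0.65,-0.04,0.06],"rotation": [0.004,0,0]},
  {"claw": 0,"linear": [0.65,-0.02,0.04],"rotation": [0,0,0]},
  {"claw": 0,"linear": [0,0,0],"rotation": [0,0,0]},
  {"claw": 0,"linear": [0,0,0],"rotation": [0,0,0]},
])

```text
time: 13.4
position: [0.505, -0.2823, 0.0294]
tool_rot: [1.376, 1.083, -1.369]
ft_force: [0.0, 0.4, -0.5]
grip_width: 1.002
```

```bash
python3 - <<'E'
from h import *
plan(.501,-.2815,.021,-13,1)
E
```

```text
t 13.4 pos [ 0.505  -0.2823  0.0294] yaw -13.03 F [ 0.   0.4 -0.5] grip 1.002
n 1 rot/row [-0.0004  0.0018 -0.0063]
[ 0.336 -0.167  0.005]
```

play_rows([
  {"claw": 0,"linear": [0.35,-0.18,0],"rotation": [0,0.002,-0.006]},
  {"claw": 0,"linear": [0.03,-0.05,0],"rotation": [0,0,-0.002]},
  {"claw": 0.2,"linear": [0,0,0],"rotation": [0,0,0]},
  {"claw": 0.3,"linear": [0,0,0],"rotation": [0,0,0]},
  {"claw": 0.35,"linear": [0,0,0],"rotation": [0,0,0]},
  {"claw": 0.35,"linear": [0,0,0],"rotation": [0,0,0]},
], newtons=15)

```text
time: 13.9
position: [0.5015, -0.2814, 0.0223]
tool_rot: [1.374, 1.092, -1.374]
ft_force: [0.1, -0.3, 0.1]
grip_width: 0.784
```

```bash
python3 - <<'E'
from h import *
plan(.501,-.2815,.021,-13,1)
E
```

```text
t 13.9 pos [ 0.5015 -0.2814  0.0223] yaw -12.99 F [ 0.1 -0.3  0.1] grip 0.784
n 1 rot/row [ 0.0001  0.0003 -0.0004]
[ 0.053 -0.019  0.009]
```

Well placed. I'll squeeze to about 51 mm.

play_rows([
  {"claw": 0.42,"linear": [0,0,0],"rotation": [0,0,0]},
  {"claw": 0.42,"linear": [0,0,0],"rotation": [0,0,0]},
  {"claw": 0.42,"linear": [0,0,0],"rotation": [0,0,0]},
  {"claw": 0.42,"linear": [0,0,0],"rotation": [0,0,0]},
  {"claw": 0.42,"linear": [0,0,0],"rotation": [0,0,0]},
  {"claw": 0.42,"linear": [0,0,0],"rotation": [0,0,0]},
])

```text
time: 14.4
position: [0.5022, -0.2818, 0.0234]
tool_rot: [1.374, 1.09, -1.373]
ft_force: [-0.8, 0.1, -0.8]
grip_width: 0.586
```

play_rows([
  {"claw": 0.42,"linear": [-0.3,0,0],"rotation": [0,0,0]},
  {"claw": 0.42,"linear": [-0.6,0,0],"rotation": [0,0,0]},
  {"claw": 0.42,"linear": [-0.8,0,0],"rotation": [0,0,0]},
  {"claw": 0.42,"linear": [-0.8,0,0],"rotation": [0,0,0]},
  {"claw": 0.42,"linear": [-0.8,0,0],"rotation": [0,0,0]},
  {"claw": 0.42,"linear": [0,0,0],"rotation": [0,0,0]},
  {"claw": 0.42,"linear": [0,0,0],"rotation": [0,0,0]},
])

```text
time: 14.98
position: [0.5012, -0.2809, 0.1107]
tool_rot: [1.374, 1.093, -1.374]
ft_force: [0.3, 0.5, 0.1]
grip_width: 0.578
```

```bash
python3 - <<'E'
from h import *
plan(.513,-.047,.10,-9)
s=get_state(); im=get_image('wrist'); np.save('s6.npy',np.r_[s['position'],s['tool_rot']]); cv2.imwrite('pics/w6.png',im); print(s['position'])
E
```

```text
t 14.98 pos [ 0.5012 -0.2809  0.1107] yaw -12.96 F [0.3 0.5 0.1] grip 0.578
n 10 rot/row [-0.0044  0.     -0.    ]
[ 0.043 -0.164 -0.922] [ 0.043 -0.157 -0.923] [ 0.043 -0.151 -0.924] [ 0.043 -0.145 -0.925] [ 0.043 -0.138 -0.926] [ 0.043 -0.132 -0.927] [ 0.043 -0.125 -0.928] [ 0.043 -0.119 -0.929] [ 0.043 -0.112 -0.93 ] [ 0.043 -0.106 -0.931] 
[ 0.50117711 -0.28086983  0.11072748]
```

View pics/w6.png

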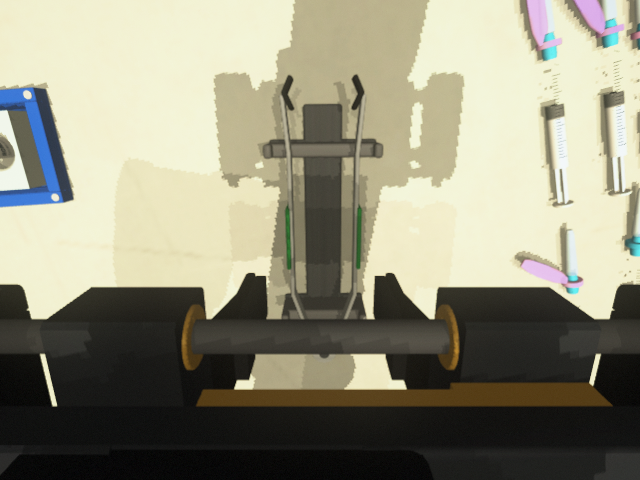

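The tongs stayed on the rest, still at (288..359, 237), so the 51 mm grip did not hold them. I'll check that they haven't moved and go back down to grip tighter.

```bash
python3 - <<'E'
from h import *
s=get_state(); C=cam('wrist',s); im=cv2.imread('pics/w6.png'); H=hsv(im); g=cv2.inRange(H,(45,100,30),(85,255,255))>0
M=R.from_rotvec(s['tool_rot']).as_matrix()
for a,c,m in blobs(g,15):
    P=toplane(C,c,.047); q=np.argwhere(m); print('green',a,c,P,((P-s['position'])@M*1000).round(1), q.min(0),q.max(0))
E
```

```text
green 223 [287.86098655 238.61883408] [[ 0.50670991 -0.25748246  0.047     ]] [[ 64.   -0.4 -24.1]] [206 286] [268 290]
green 214 [358.51401869 236.74766355] [[ 0.4966459  -0.30737524  0.047     ]] [[64.   1.  26.7]] [206 357] [268 361]
```

play_rows([
  {"claw": 0.2,"linear": [0,0,0],"rotation": [0,0,0]},
  {"claw": 0.2,"linear": [0.8,0,0],"rotation": [0,0,0]},
  {"claw": 0.2,"linear": [0.8,0,0],"rotation": [0,0,0]},
  {"claw": 0.2,"linear": [0.8,0,0],"rotation": [0,0,0]},
  {"claw": 0.2,"linear": [0.7,0,0],"rotation": [0,0,0]},
  {"claw": 0.2,"linear": [0.25,0,0],"rotation": [0,0,0]},
  {"claw": 0.35,"linear": [0,0,0],"rotation": [0,0,0]},
])

```text
time: 15.62
position: [0.4988, -0.2795, 0.0193]
tool_rot: [1.373, 1.099, -1.376]
ft_force: [-0.2, 0.1, 0.7]
grip_width: 0.769
```

```bash
python3 - <<'E'
from h import *
plan(.5015,-.2815,.022,-13,1)
E
```

```text
t 15.62 pos [ 0.4988 -0.2795  0.0193] yaw -12.93 F [-0.2  0.1  0.7] grip 0.769
n 1 rot/row [ 0.0007 -0.0011  0.003 ]
[-0.109  0.123  0.054]
```

play_rows([
  {"claw": 0.6,"linear": [-0.1,0.1,0.05],"rotation": [0,0,0]},
  {"claw": 0.6,"linear": [0,0,0],"rotation": [0,0,0]},
  {"claw": 0.6,"linear": [0,0,0],"rotation": [0,0,0]},
  {"claw": 0.6,"linear": [0,0,0],"rotation": [0,0,0]},
  {"claw": 0.6,"linear": [0,0,0],"rotation": [0,0,0]},
  {"claw": 0.6,"linear": [0,0,0],"rotation": [0,0,0]},
  {"claw": 0.6,"linear": [0,0,0],"rotation": [0,0,0]},
  {"claw": 0.6,"linear": [0,0,0],"rotation": [0,0,0]},
], newtons=5)

```text
time: 16.28
position: [0.5035, -0.2827, 0.0258]
tool_rot: [1.374, 1.094, -1.373]
ft_force: [0.6, -0.1, -0.9]
grip_width: 0.405
```

```bash
python3 - <<'E'
from h import *
plan(.5015,-.2815,.022,-13,1)
E
```

```text
t 16.28 pos [ 0.5035 -0.2827  0.0258] yaw -12.94 F [ 0.6 -0.1 -0.9] grip 0.405
n 1 rot/row [ 0.0007 -0.     -0.0001]
[ 0.153 -0.09  -0.028]
```

```bash
cat > green.py <<'E'
from h import *
import sys
def green(name,zp):
    s=get_state(); im=get_image('wrist'); cv2.imwrite(f'pics/{name}.png',im); C=cam('wrist',s); M=R.from_rotvec(s['tool_rot']).as_matrix()
    g=cv2.inRange(hsv(im),(45,100,30),(85,255,255))>0; print(s['position'].round(4),round(s['grip_width'],3))
    for a,c,m in blobs(g,15):
        P=toplane(C,c,zp); q=np.argwhere(m); print('green',a,c.round(1),P.round(4),((P-s['position'])@M*1000).round(1), q.min(0),q.max(0))
green(sys.argv[1],float(sys.argv[2]))
E
python3 green.py w7 .047; python3 - <<'E'
from h import *
im=cv2.imread('pics/w7.png'); H=hsv(im)
g=cv2.inRange(H,(45,80,20),(85,255,255))>0; print(g[:,250:400].sum())
E
```

```text
[ 0.5035 -0.2827  0.0258] 0.405
green 138 [373.2 260.2] [[ 0.5121 -0.3104  0.047 ]] [[-21.2  14.5  25.1]] [245 370] [272 376]
green 139 [270.5 261.4] [[ 0.5228 -0.261   0.047 ]] [[-21.2  13.9 -25.4]] [247 268] [275 273]
306
```

View pics/w7.png

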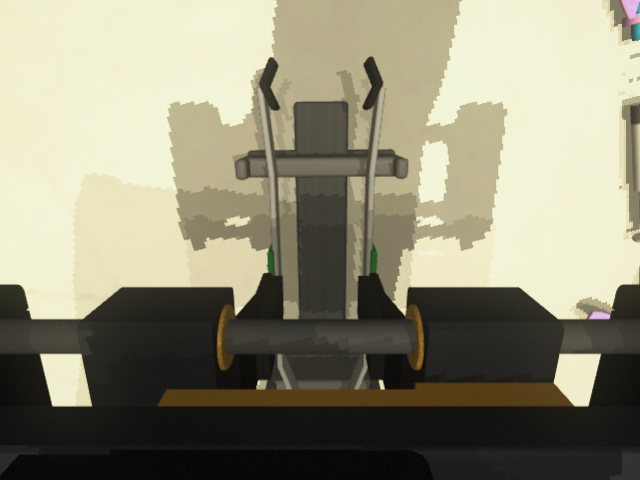

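```bash
python3 - <<'E'
from h import *
s=get_state(); C=cam('wrist',s); M=R.from_rotvec(s['tool_rot']).as_matrix()
for w in (35,44,54):
  for x in (0,-.02,-.04,-.06): print(w,x,[proj(C,s['position']+M@[x,y,sg*w/2000]).round(0).tolist()[0] for sg in(-1,1) for y in(.0095,-.0095)])
E
python3 - <<'E'
import cv2,numpy as np
im=cv2.imread('pics/w7.png')[225:400,230:410]
o=cv2.resize(im,None,fx=4,fy=3.4,interpolation=2); o=np.clip(o.astype(float)*2.2,0,255).astype(np.uint8)
cv2.imwrite('pics/w7c.png',o)
E
```

```text
35 0 [[290.0, 255.0], [291.0, 287.0], [354.0, 255.0], [353.0, 287.0]]
35 -0.02 [[287.0, 269.0], [288.0, 303.0], [357.0, 269.0], [356.0, 303.0]]
35 -0.04 [[283.0, 285.0], [284.0, 323.0], [362.0, 285.0], [360.0, 323.0]]
35 -0.06 [[279.0, 306.0], [280.0, 348.0], [367.0, 306.0], [365.0, 348.0]]
44 0 [[282.0, 255.0], [283.0, 287.0], [362.0, 255.0], [361.0, 287.0]]
44 -0.02 [[278.0, 269.0], [279.0, 303.0], [366.0, 269.0], [365.0, 303.0]]
44 -0.04 [[273.0, 285.0], [275.0, 323.0], [372.0, 285.0], [370.0, 323.0]]
44 -0.06 [[267.0, 306.0], [269.0, 348.0], [378.0, 306.0], [376.0, 348.0]]
54 0 [[273.0, 255.0], [274.0, 287.0], [371.0, 255.0], [370.0, 287.0]]
54 -0.02 [[268.0, 269.0], [269.0, 303.0], [376.0, 269.0], [375.0, 303.0]]
54 -0.04 [[262.0, 285.0], [264.0, 323.0], [383.0, 285.0], [381.0, 323.0]]
54 -0.06 [[255.0, 306.0], [257.0, 348.0], [391.0, 306.0], [388.0, 348.0]]
```

View pics/w7c.png

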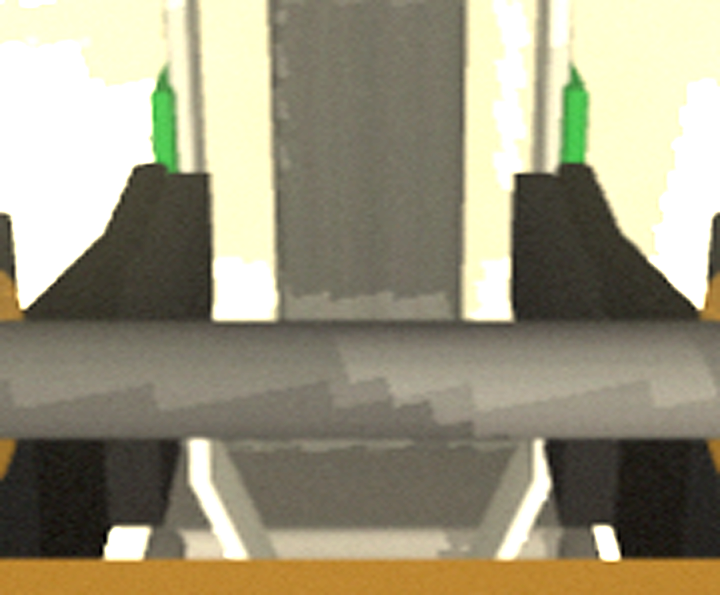

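The crop shows the finger tips lying over the tong arms. They end about 25–35 mm short of the stated TCP, so the fingers passed above the pads and never squeezed them. I'll open and go lower while watching the force, then use a light-force close to feel for the pads.

play_rows([
  {"claw": 0.15,"linear": [0,0,0],"rotation": [0,0,0]},
  {"claw": 0.15,"linear": [0,0,0],"rotation": [0,0,0]},
  {"claw": 0.15,"linear": [0,0,0],"rotation": [0,0,0]},
  {"claw": 0.15,"linear": [0,0,0],"rotation": [0,0,0]},
  {"claw": 0.15,"linear": [0.1,-0.07,0],"rotation": [0,0,0]},
  {"claw": 0.15,"linear": [0.2,-0.03,0],"rotation": [0,0,0]},
  {"claw": 0.15,"linear": [0.2,0,0],"rotation": [0,0,0]},
  {"claw": 0.15,"linear": [0.2,0,0],"rotation": [0,0,0]},
  {"claw": 0.15,"linear": [0,0,0],"rotation": [0,0,0]},
])

```text
time: 17.08
position: [0.5004, -0.2819, 0.0063]
tool_rot: [1.374, 1.094, -1.374]
ft_force: [-1.2, 0.3, 0.1]
grip_width: 0.846
```

```bash
python3 - <<'E'
from h import *
plan(.5015,-.2815,.006,-13,1)
E
```

```text
t 17.08 pos [ 0.5004 -0.2819  0.0063] yaw -12.94 F [-1.2  0.3  0.1] grip 0.846
n 1 rot/row [ 0.0007 -0.      0.0002]
[ 0.011  0.04  -0.025]
```

play_rows([
  {"claw": 0.6,"linear": [0,0,0],"rotation": [0,0,0]},
  {"claw": 0.6,"linear": [0,0,0],"rotation": [0,0,0]},
  {"claw": 0.6,"linear": [0,0,0],"rotation": [0,0,0]},
  {"claw": 0.6,"linear": [0,0,0],"rotation": [0,0,0]},
  {"claw": 0.6,"linear": [0,0,0],"rotation": [0,0,0]},
  {"claw": 0.6,"linear": [0,0,0],"rotation": [0,0,0]},
], newtons=5)

```text
time: 17.58
position: [0.4999, -0.2816, 0.0055]
tool_rot: [1.373, 1.096, -1.374]
ft_force: [0.6, 0.5, -0.3]
grip_width: 0.619
```

play_rows([
  {"claw": 0.6,"linear": [0,0,0],"rotation": [0,0,0]},
  {"claw": 0.6,"linear": [0,0,0],"rotation": [0,0,0]},
  {"claw": 0.6,"linear": [0,0,0],"rotation": [0,0,0]},
])

```text
time: 17.83
position: [0.4999, -0.2816, 0.0055]
tool_rot: [1.373, 1.096, -1.374]
ft_force: [-0.3, -0.1, -0.2]
grip_width: 0.619
```

```bash
python3 green.py w8 .047
```

```text
[ 0.4999 -0.2816  0.0055] 0.619
green 450 [376.8 287.5] [[ 0.5035 -0.3072  0.047 ]] [[-41.5   9.1  24.1]] [251 373] [319 381]
green 433 [262.9 288. ] [[ 0.5146 -0.2579  0.047 ]] [[-41.5   8.9 -26.4]] [253 259] [319 268]
```

Contact at 0.619, which is 54 mm, so the fingers are now on the pads. I'll squeeze 3–4 mm and lift.

play_rows([
  {"claw": 0.42,"linear": [0,0,0],"rotation": [0,0,0]},
  {"claw": 0.42,"linear": [0,0,0],"rotation": [0,0,0]},
  {"claw": 0.42,"linear": [0,0,0],"rotation": [0,0,0]},
  {"claw": 0.42,"linear": [-0.3,0,0],"rotation": [0,0,0]},
  {"claw": 0.42,"linear": [-0.6,0,0],"rotation": [0,0,0]},
  {"claw": 0.42,"linear": [-0.8,0,0],"rotation": [0,0,0]},
  {"claw": 0.42,"linear": [-0.8,0,0],"rotation": [0,0,0]},
  {"claw": 0.42,"linear": [0,0,0],"rotation": [0,0,0]},
], newtons=20)

```text
time: 18.55
position: [0.499, -0.2808, 0.0705]
tool_rot: [1.373, 1.099, -1.375]
ft_force: [0.7, -0.9, 0.4]
grip_width: 0.58
```

```bash
python3 green.py w9 .11; python3 -c "
from h import *
print(get_state()['ft_force'])"
```

```text
[ 0.499  -0.2808  0.0705] 0.58
green 445 [372.9 286.8] [[ 0.5025 -0.3049  0.11  ]] [[-39.6   8.6  22.7]] [250 369] [319 376]
green 422 [266.7 287.3] [[ 0.5129 -0.2583  0.11  ]] [[-39.5   8.3 -25.1]] [252 263] [319 271]
[-0.25714453 -0.1639265  -0.8894913 ]
```

```bash
python3 - <<'E'
from h import *
s=get_state(); C=cam('wrist',s); M=R.from_rotvec(s['tool_rot']).as_matrix(); zt=s['position'][2]+.0415
for r in (251,252): print(r,((toplane(C,[320,r],zt)-s['position'])@M*1000).round(1))
im=cv2.imread('pics/w9.png'); H=hsv(im)
for off in(0,.002,.004): print('tip px if origin y off',off,proj(C,s['position']+M@[-.0405,.1+off,0]), 'jaw ends',proj(C,s['position']+M@[-.0405,.111+off,-.02])[0],proj(C,s['position']+M@[-.0405,.089+off,-.02])[0])
d=(H[...,2]<45); d[200:]=0; d[:,:200]=0; d[:,440:]=0
for a,c,m in blobs(d,40): q=np.argwhere(m); print(a,c.round(1),q.min(0),q.max(0))
E
```

```text
251 [[-41.7  26.3  -1.1]]
252 [[-41.7  25.9  -1.1]]
tip px if origin y off 0 [[322.85552552  65.59599947]] jaw ends [268.89155967  33.36318916] [271.06398015  96.48155556]
tip px if origin y off 0.002 [[322.86602909  59.83856678]] jaw ends [268.68480349  27.34847021] [270.87389901  90.96461993]
tip px if origin y off 0.004 [[322.87661317  54.0356676 ]] jaw ends [268.47642747  21.28529651] [270.68238416  85.40495881]
254 [365.4  64.7] [ 39 359] [ 96 374]
```

```bash
python3 - <<'E'
from h import *
plan(.511,-.0455,.075,-9,10)
E
```

```text
t 18.6 pos [ 0.4981 -0.2803  0.0687] yaw -12.91 F [-0.3 -0.2 -0.9] grip 0.587
n 10 rot/row [-0.0043 -0.0002  0.0004]
[-0.021 -0.16  -0.927] [-0.022 -0.153 -0.928] [-0.022 -0.147 -0.929] [-0.023 -0.14  -0.93 ] [-0.023 -0.134 -0.931] [-0.023 -0.128 -0.932] [-0.024 -0.121 -0.933] [-0.024 -0.115 -0.934] [-0.024 -0.109 -0.934] [-0.025 -0.102 -0.935]
```

play_rows([
  {"claw": 0.43,"linear": [-0.1,-0.08,-0.4],"rotation": [-0.004,0,0]},
  {"claw": 0.43,"linear": [-0.1,-0.15,-0.8],"rotation": [-0.004,0,0]},
  {"claw": 0.43,"linear": [-0.05,-0.15,-0.93],"rotation": [-0.004,0,0]},
  {"claw": 0.43,"linear": [-0.05,-0.15,-0.93],"rotation": [-0.004,0,0]},
  {"claw": 0.43,"linear": [-0.05,-0.14,-0.93],"rotation": [-0.004,0,0]},
  {"claw": 0.43,"linear": [-0.05,-0.13,-0.93],"rotation": [-0.004,0,0]},
  {"claw": 0.43,"linear": [-0.05,-0.12,-0.93],"rotation": [-0.004,0,0]},
  {"claw": 0.43,"linear": [-0.05,-0.12,-0.93],"rotation": [-0.004,0,0]},
  {"claw": 0.43,"linear": [-0.05,-0.11,-0.8],"rotation": [-0.004,0,0]},
])

```text
time: 19.35
position: [0.4986, -0.0703, 0.0765]
tool_rot: [1.327, 1.148, -1.342]
ft_force: [-0.7, -0.5, -1.4]
grip_width: 0.572
```

```bash
python3 - <<'E'
from h import *
plan(.511,-.0455,.075,-9)
E
```

```text
t 19.35 pos [ 0.4986 -0.0703  0.0765] yaw -9.47 F [-0.7 -0.5 -1.4] grip 0.572
n 2 rot/row [-0.0026 -0.0022  0.0068]
[ 0.03   0.164 -0.53 ] [ 0.03   0.165 -0.529]
```

play_rows([
  {"claw": 0.43,"linear": [0,0.16,-0.45],"rotation": [-0.003,-0.002,0.007]},
  {"claw": 0.43,"linear": [0,0.14,-0.35],"rotation": [-0.003,-0.002,0.006]},
  {"claw": 0.43,"linear": [0,0,0],"rotation": [0,0,0]},
  {"claw": 0.43,"linear": [0,0,0],"rotation": [0,0,0]},
])

```text
time: 19.68
position: [0.505, -0.037, 0.074]
tool_rot: [1.31, 1.148, -1.313]
ft_force: [0.1, -1.0, -0.6]
grip_width: 0.571
```

```bash
cat > tip.py <<'E'
from h import *
import sys
plan(.511,-.0455,.06,-9,1)
s=get_state(); im=get_image('wrist'); cv2.imwrite(f'pics/{sys.argv[1]}.png',im); C=cam('wrist',s); M=R.from_rotvec(s['tool_rot']).as_matrix(); H=hsv(im)
red=((H[...,0]<8)|(H[...,0]>172))&(H[...,1]>150)&(H[...,2]>60); red[250:]=0
for k,c,m in blobs(red,30): q=np.argwhere(m); P=toplane(C,c,.061); print('red',k,c.round(1),q.min(0),q.max(0),P.round(4),'tool mm',((P-s['position'])@M*1000).round(1))
d=(H[...,2]<45); d[200:]=0; d[:,:200]=0; d[:,440:]=0
for a,c,m in blobs(d,40):
    q=np.argwhere(m); pp=[toplane(C,x,s['position'][2]+.0405) for x in (c,[c[0],q.min(0)[0]],[c[0],q.max(0)[0]])]; print('dark',a,c.round(1),q.min(0),q.max(0),'tool mm',[((P-s['position'])@M*1000).round(1)[0].tolist() for P in pp])
E
python3 tip.py w10
```

```text
t 19.68 pos [ 0.505 -0.037  0.074] yaw -7.9 F [ 0.1 -1.  -0.6] grip 0.571
n 1 rot/row [ 0.0122 -0.0017  0.0041]
[0.557 0.29  0.304] 
red 543 [340.8  62.1] [ 49 329] [ 75 353] [[ 0.6115 -0.0616  0.061 ]] tool mm [[ 12.3 109.    9.7]]
dark 438 [365.1  60.5] [ 36 357] [ 97 377] tool mm [[-41.2, 101.8, 16.0], [-41.2, 110.1, 15.7], [-41.1, 88.9, 16.4]]
```

play_rows([
  {"claw": 0.43,"linear": [0,0.2,0.2],"rotation": [0.008,-0.001,0.004]},
  {"claw": 0.43,"linear": [0,0.13,0.14],"rotation": [0.006,-0.001,0.002]},
  {"claw": 0.43,"linear": [0,0,0],"rotation": [0,0,0]},
  {"claw": 0.43,"linear": [0,0,0],"rotation": [0,0,0]},
])

```text
time: 20.07
position: [0.5117, -0.0515, 0.0732]
tool_rot: [1.332, 1.122, -1.332]
ft_force: [0.3, -0.5, -0.6]
grip_width: 0.57
```

```bash
sed -i 's/plan(.511,-.0455,.06,-9,1)/plan(.5127,-.046,.05,-9,1)/' tip.py; python3 tip.py w11
```

```text
t 20.07 pos [ 0.5117 -0.0515  0.0732] yaw -9.67 F [ 0.3 -0.5 -0.6] grip 0.57
n 1 rot/row [-0.0074  0.001  -0.0015]
[ 0.927 -0.001 -0.223] 
red 532 [309.9  80.6] [ 67 298] [ 94 322] [[ 0.6116 -0.0623  0.061 ]] tool mm [[ 12.4 100.3  -6.1]]
dark 585 [365.7  64.8] [ 36 357] [ 97 377] tool mm [[-40.2, 100.4, 16.3], [-40.2, 110.2, 16.0], [-40.3, 88.9, 16.7]]
```

play_rows([
  {"claw": 0.43,"linear": [0,0,-0.15],"rotation": [-0.005,0.001,-0.001]},
  {"claw": 0.43,"linear": [0,0,-0.06],"rotation": [-0.002,0,0]},
  {"claw": 0.43,"linear": [0,0,0],"rotation": [0,0,0]},
  {"claw": 0.43,"linear": [0,0,0],"rotation": [0,0,0]},
])

```text
time: 20.45
position: [0.5126, -0.047, 0.0731]
tool_rot: [1.326, 1.13, -1.325]
ft_force: [0.7, 0.1, -0.7]
grip_width: 0.571
```

```bash
python3 tip.py w12
```

```text
t 20.45 pos [ 0.5126 -0.047   0.0731] yaw -9.11 F [ 0.7  0.1 -0.7] grip 0.571
n 1 rot/row [-0.0012 -0.0001 -0.0002]
[ 0.923 -0.004 -0.041] 
red 540 [319.9  80.9] [ 68 308] [ 94 332] [[ 0.6116 -0.0619  0.061 ]] tool mm [[ 12.1 100.1  -1. ]]
dark 466 [365.   62.1] [ 36 357] [ 97 377] tool mm [[-40.5, 101.3, 16.0], [-40.5, 110.2, 15.7], [-40.5, 88.9, 16.4]]
```

Vial is centred between the jaws at tool (100, −1) mm. I'll lower in stages.

play_rows([
  {"claw": 0.43,"linear": [0.4,0,-0.02],"rotation": [0,0,0]},
  {"claw": 0.43,"linear": [0.4,0,0],"rotation": [0,0,0]},
  {"claw": 0.43,"linear": [0.35,0,0],"rotation": [0,0,0]},
  {"claw": 0.43,"linear": [0,0,0],"rotation": [0,0,0]},
  {"claw": 0.43,"linear": [0,0,0],"rotation": [0,0,0]},
])

```text
time: 20.92
position: [0.5121, -0.0461, 0.0406]
tool_rot: [1.325, 1.131, -1.325]
ft_force: [0.1, -0.5, -1.2]
grip_width: 0.572
```

```bash
sed -i 's/,.05,-9,1)/,.008,-9,1)/' tip.py; python3 tip.py w13
```

```text
t 20.92 pos [ 0.5121 -0.0461  0.0406] yaw -9.07 F [ 0.1 -0.5 -1.2] grip 0.572
n 1 rot/row [-0.0008 -0.0001  0.0005]
[ 1.304  0.026 -0.007] 
red 771 [321.9  71.4] [ 56 307] [ 87 337] [[ 0.6114 -0.0618  0.061 ]] tool mm [[-2.050e+01  1.006e+02 -1.000e-01]]
dark 443 [364.4  61.4] [ 36 356] [ 97 376] tool mm [[-40.6, 101.5, 15.8], [-40.6, 110.2, 15.5], [-40.6, 88.9, 16.2]]
```

play_rows([
  {"claw": 0.43,"linear": [0.3,0.02,0],"rotation": [0,0,0]},
  {"claw": 0.43,"linear": [0.3,0,0],"rotation": [0,0,0]},
  {"claw": 0.43,"linear": [0.3,0,0],"rotation": [0,0,0]},
  {"claw": 0.43,"linear": [0.2,0,0],"rotation": [0,0,0]},
  {"claw": 0.43,"linear": [0,0,0],"rotation": [0,0,0]},
  {"claw": 0.43,"linear": [0,0,0],"rotation": [0,0,0]},
])

```text
time: 21.47
position: [0.5124, -0.0463, 0.01]
tool_rot: [1.325, 1.131, -1.326]
ft_force: [-0.7, 0.2, -0.1]
grip_width: 0.567
```

```bash
python3 tip.py w14
```

```text
t 21.47 pos [ 0.5124 -0.0463  0.01  ] yaw -9.09 F [-0.7  0.2 -0.1] grip 0.567
n 1 rot/row [-0.001  -0.0002  0.0008]
[ 0.078  0.011 -0.013] 
red 1178 [321.9  60.3] [ 40 304] [ 80 340] [[ 0.6116 -0.0618  0.061 ]] tool mm [[-51.2 100.3  -0.3]]
dark 632 [366.1  65.2] [ 36 357] [ 97 377] tool mm [[-40.6, 100.2, 16.5], [-40.7, 110.2, 16.1], [-40.6, 88.9, 16.8]]
```

play_rows([
  {"claw": 0.43,"linear": [0.1,0,0],"rotation": [0,0,0]},
  {"claw": 0.43,"linear": [0,0,0],"rotation": [0,0,0]},
  {"claw": 0.48,"linear": [0,0,0],"rotation": [0,0,0]},
  {"claw": 0.5,"linear": [0,0,0],"rotation": [0,0,0]},
  {"claw": 0.52,"linear": [0,0,0],"rotation": [0,0,0]},
  {"claw": 0.7,"linear": [0,0,0],"rotation": [0,0,0]},
  {"claw": 0.7,"linear": [0,0,0],"rotation": [0,0,0]},
  {"claw": 0.7,"linear": [0,0,0],"rotation": [0,0,0]},
], newtons=22)

```text
time: 22.18
position: [0.5138, -0.0467, 0.0088]
tool_rot: [1.326, 1.128, -1.324]
ft_force: [-0.3, 0.2, -1.2]
grip_width: 0.486
```

```bash
python3 tip.py w15
```

```text
t 22.18 pos [ 0.5138 -0.0467  0.0088] yaw -9.11 F [-0.3  0.2 -1.2] grip 0.486
n 1 rot/row [-0.0012  0.0001 -0.0012]
[ 0.034 -0.049 -0.021] 
red 1185 [317.2  65.5] [ 46 299] [ 85 335] [[ 0.6113 -0.0603  0.061 ]] tool mm [[-52.   98.5  -2. ]]
dark 535 [347.   66.1] [ 37 337] [ 98 357] tool mm [[-40.3, 99.9, 9.2], [-40.3, 109.9, 9.1], [-40.3, 88.5, 9.5]]
dark 41 [294.9  48.7] [ 43 291] [ 56 298] tool mm [[-40.3, 105.9, -10.4], [-40.3, 107.9, -10.3], [-40.3, 103.4, -10.4]]
```

Stopped at 0.486, which is 42.3 mm, and that is the expected width with the jaws on the vial. I'll lift it straight up.

play_rows([
  {"claw": 0.7,"linear": [0,0,0],"rotation": [0,0,0]},
  {"claw": 0.7,"linear": [-0.2,0,0],"rotation": [0,0,0]},
  {"claw": 0.7,"linear": [-0.3,0,0],"rotation": [0,0,0]},
  {"claw": 0.7,"linear": [-0.4,0,0],"rotation": [0,0,0]},
  {"claw": 0.7,"linear": [-0.4,0,0],"rotation": [0,0,0]},
  {"claw": 0.7,"linear": [-0.4,0,0],"rotation": [0,0,0]},
  {"claw": 0.7,"linear": [-0.4,0,0],"rotation": [0,0,0]},
  {"claw": 0.7,"linear": [0,0,0],"rotation": [0,0,0]},
], newtons=25)

```text
time: 22.9
position: [0.514, -0.0463, 0.0676]
tool_rot: [1.326, 1.128, -1.323]
ft_force: [0.4, -1.2, -1.1]
grip_width: 0.486
```

```bash
python3 tip.py w16; python3 -c "
from h import *
plan(.5135,-.0465,.145,-9,6)"
```

```text
t 22.9 pos [ 0.514  -0.0463  0.0676] yaw -9.07 F [ 0.4 -1.2 -1.1] grip 0.486
n 1 rot/row [-0.0008  0.     -0.0016]
[ 2.386 -0.058 -0.004] 
red 1156 [317.3  65.8] [ 46 299] [ 85 335] [[ 0.6195 -0.0609  0.061 ]] tool mm [[  6.9 106.5  -2.3]]
dark 448 [346.5  64.2] [ 38 337] [ 98 356] tool mm [[-40.2, 100.6, 9.1], [-40.2, 109.6, 8.9], [-40.3, 88.5, 9.3]]
dark 46 [294.3  51.9] [ 43 289] [ 61 298] tool mm [[-40.2, 104.8, -10.6], [-40.2, 107.9, -10.6], [-40.2, 101.7, -10.7]]
t 22.95 pos [ 0.5136 -0.0463  0.0668] yaw -9.08 F [ 0.5  0.3 -1.3] grip 0.481
n 6 rot/row [-0.0001  0.     -0.0002]
[-0.521  0.001  0.001] [-0.521  0.001  0.001] [-0.521  0.     0.001] [-0.521  0.     0.001] [-0.521  0.     0.001] [-0.521 -0.     0.001]
```

The vial came up with the jaws: the cap is at the same pixels in the wrist view. I'll continue to about 15 cm.

play_rows([
  {"claw": 0.7,"linear": [-0.4,0,0],"rotation": [0,0,0]},
  {"claw": 0.7,"linear": [-0.5,0,0],"rotation": [0,0,0]},
  {"claw": 0.7,"linear": [-0.5,0,0],"rotation": [0,0,0]},
  {"claw": 0.7,"linear": [-0.5,0,0],"rotation": [0,0,0]},
  {"claw": 0.7,"linear": [-0.5,0,0],"rotation": [0,0,0]},
  {"claw": 0.7,"linear": [-0.4,0,0],"rotation": [0,0,0]},
  {"claw": 0.7,"linear": [-0.2,0,0],"rotation": [0,0,0]},
  {"claw": 0.7,"linear": [0,0,0],"rotation": [0,0,0]},
  {"claw": 0.7,"linear": [0,0,0],"rotation": [0,0,0]},
  {"claw": 0.7,"linear": [0,0,0],"rotation": [0,0,0]},
])

```text
time: 23.78
position: [0.5107, -0.0458, 0.1459]
tool_rot: [1.323, 1.133, -1.327]
ft_force: [-0.9, -0.2, -1.0]
grip_width: 0.484
```

```bash
python3 tip.py w17; python3 - <<'E'
from h import *
im=get_image('side'); cv2.imwrite('pics/side2.png',im); C=cam('side')
s=get_state(); p=proj(C,[.613,-.062,s['position'][2]+.029])[0]; print(p)
# vial axis: red band & cap blobs in side view
H=hsv(im); red=((H[...,0]<8)|(H[...,0]>172))&(H[...,1]>120)&(H[...,2]>60)
for k,c,m in blobs(red,4):
    if abs(c-p).max()<60: print('red',k,c.round(1))
x,y=int(p[0]),int(p[1]); a=im[max(0,y-110):y+130,max(0,x-130):x+130]; cv2.imwrite('pics/side2c.png',cv2.resize(a,(780,int(780*a.shape[0]/a.shape[1])))[:600])
t=get_image('top'); Ct=cam('top'); cv2.imwrite('pics/top2.png',t)
print(get_state()['time'],get_state()['qd'].round(3))
E
```

```text
t 23.78 pos [ 0.5107 -0.0458  0.1459] yaw -9.03 F [-0.9 -0.2 -1. ] grip 0.484
n 1 rot/row [-0.0003 -0.      0.0024]
[ 5.516e+00  1.010e-01 -5.000e-03] 
red 1144 [317.3  65.8] [ 46 299] [ 85 335] [[ 0.6266 -0.0615  0.061 ]] tool mm [[ 84.5 117.2  -2.7]]
dark 132 [344.1  57.8] [ 41 337] [ 73 352] tool mm [[-40.9, 102.7, 8.1], [-40.9, 108.4, 8.0], [-40.9, 97.4, 8.2]]
[345.42688689 194.30004388]
red 21 [342.4 185.7]
23.9333 [ 0.     0.001  0.001 -0.001  0.     0.001 -0.   ]
```

The viewer limit is reached, so the last check is numeric: triangulate the cap, and check the white-capped vial, the caddy and the other things for change.

```bash
python3 - <<'E'
from h import *
s=get_state(); Cw=cam('wrist',s); Cs=cam('side')
def ray(C,p):
    P=toplane(C,p,.0)[0]; d=P-C[3]; return C[3],d/np.linalg.norm(d)
o1,d1=ray(Cw,[317.3,65.8]); o2,d2=ray(Cs,[342.4,185.7])
t=np.linalg.lstsq(np.c_[d1,-d2],o2-o1,rcond=None)[0]; a,b=o1+t[0]*d1,o2+t[1]*d2; print('cap',((a+b)/2).round(4),'gap mm',np.linalg.norm(a-b)*1000)
A,B=cv2.imread('pics/side0.png'),cv2.imread('pics/side2.png')
for n,p in dict(bottle=[445,265],tape=[397,202],pen=[214,233]).items():
    x,y=p; print(n,'mean diff',np.abs(A[y-22:y+22,x-18:x+18].astype(int)-B[y-22:y+22,x-18:x+18]).mean().round(1))
im=cv2.imread('pics/w17.png'); H=hsv(im)
bl=cv2.inRange(H,(100,120,40),(130,255,255))>0
Cd=cam('wrist',s)
for k,c,m in blobs(bl,200): q=np.argwhere(m); print('blue',k,c.round(0),q.min(0),q.max(0))
# side view: dock blue & caddy white centre
for n,I in (('before',A),('after',B)):
    Hs=hsv(I); m=cv2.inRange(Hs,(100,120,60),(130,255,255))>0; m[:200]=0;m[300:]=0;m[:,:300]=0;m[:,380:]=0; print(n,'blue',m.sum(),np.argwhere(m).mean(0))
w=cv2.inRange(hsv(B),(0,0,130),(179,70,255))>0; w[:215]=0; w[280:]=0; w[:,:315]=0; w[:,372:]=0
q=np.argwhere(w); print('white in dock side px',w.sum(),q.min(0),q.max(0)); 
print('pred caddy top px',proj(Cs,[[.619+x*.988+y*.156,-.013-x*.156+y*.988,.026] for x in(-.028,.028) for y in(-.067,.067)]).round(0).tolist(),'white cap',proj(Cs,[.6268,.0364,.061]))
E
```

```text
cap [ 0.6081 -0.0594  0.1928] gap mm 1.1474983229143918
bottle mean diff 8.6
tape mean diff 8.2
pen mean diff 6.8
blue 5588 [228.  80.] [ 35 154] [145 360]
blue 1116 [324. 133.] [ 88 289] [145 350]
before blue 1987 [245.31857071 341.10417715]
after blue 670 [252.12835821 341.99253731]
white in dock side px 871 [215 315] [270 371]
pred caddy top px [[330.0, 260.0], [326.0, 219.0], [358.0, 259.0], [351.0, 218.0]] white cap [[339.18952854 210.87898568]]
```

```bash
python3 -c "
from bench import *
s=get_state(); print(s['time'],s['position'],s['grip_width']); print(close_job())"
```

```text
23.9333 [ 0.51041264 -0.04580504  0.14555522] 0.4783544024080078
the job is handed in; nothing more can be done
None
```

The caddy is seated in the dock. The tongs hold the red-capped vial up and still, with its foot about 15 cm above the desk. I handed the job in at 23.9 s.

**Checks that agreed**
- **Docking:** After release the caddy was square in the pocket and within about 1 mm of centre. It stopped 4 mm above its desk height, as expected when fully down.
- **Grip:** The pads read about 42 mm, the stated width with the jaws on a 22 mm vial. The cap stayed at the same wrist-camera pixels through the lift, and the joints were still.
- **Height:** The cap triangulated to about 0.193 m (1 mm ray gap), with its axis within about 3 mm of the jaw centre, so it is roughly upright.

**What failed or stayed unsure**
- **First tong grasp:** It missed. In the pictures the finger tips ended 25–35 mm short of the stated TCP and passed above the pads. Going lower and feeling for the pads with 5 N fixed it (contact at 54 mm), and the tongs were not moved.
- **Last look:** The 12-picture limit was used up, so I checked the final scene by numbers only. The bottle, tape and pen areas differed from the start by a uniform 7–9 grey levels, which I took as lighting.
- **Not rechecked:** I did not measure the docked caddy or the white-capped vial again after the lift.

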